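# Clear the scraps off a rack switch and lock its cover latch

## Robot

A 7-joint arm with a two-finger parallel gripper is mounted at the origin on the work surface. World frame = base frame: x ahead of the robot, y to its left, z up, the work surface at z = 0. Lengths are in mm, angles in rad, forces in N, time in s.
With the tool pointing down it reaches from about 425 to 875 mm from the base axis. Payload 4.7 kg.
Tool frame: the origin (TCP) lies between the finger pads; the fingertips stand 17 mm ahead of it and the grasp point (between the pads) lies 2 mm behind it; z points along the fingers, y is the direction in which the jaws open and shut (so a half turn about z gives the same grasp; the last joint's range is limited). The gripper opens to 87 mm and grips with 3 to 60 N. Pads are 19 mm wide; open, the fingers measure 117 mm over their backs; the gripper's body (75 mm by 190 mm) begins 51 mm behind the grasp point.
Start: joints at [1.266, 0.321, -0.07, 1.45, 0.023, 1.371, -0.057], TCP at [203.708, -617.274, 239.587] pointing down, gripper open.
Joint ranges: [-2.86, 2.86], [-0.3, 2.09], [-1.38, 1.24], [0.06, 2.45], [-1.56, 4.7], [0.09, 2.05], [-2.69, 2.69]. Speed limits (rad/s): [2.57, 2.57, 3.14, 3.14, 3.14, 3.14, 3.14].

## Interface

Orientations are given as a unit quaternion [x, y, z, w].
In Python, from cell import ctrl, eyes, order, spotter gives the robot as it stands.
- The arm moves only by the tool apply_moves, never from a script. Its argument "series" is a list of rows, each a list of 6 numbers: the shift along the tool's x, y, z in mm, then the turn, a rotation vector about the tool's x, y, z in rad. A call has 1 to 12 rows; each row is the pose to reach, as a shift and turn from the pose commanded when the call began, along the tool's axes at that moment; what a row does not reach only later rows make up. A row lasts 1/8 s, in which the tool goes at most 62.5 mm and 10.7 degrees, less where a joint would pass 70% of its speed; a pose out of reach is approached as far as the arm can. A call with a gripper value outside its range is refused whole. "jaw" is the closure, from -1 (fully open) to 1 (shut), set as the call begins (left out, the last holds). The fingers move at their own pace and stop on an object; "force" is the grip in N (left out, the last holds). Time passes only in rows, so rows that repeat a pose let the fingers close. It gives the time, the measured TCP pose, the force and the opening at its end, in the units of the state.
- ctrl.state(): the state, without advancing time (a new reading comes with each control period).
- eyes.read_camera(name): name is "side" or "top"; returns a dict with "color" (384x512x3 uint8, red, green, blue), "K" (3x3 intrinsics, pixels), "distortion" ([k1, k2, p1, p2, k3] as OpenCV has them; the pictures are not rectified), "origin" and "orientation" of the camera in the world. Camera axes: x right, y up, looking along -z (the intrinsics and any distortion apply to the point x, -y, -z); pixel columns grow to the right and rows downward; lengths in mm; the calibration is good to about 2 mm. A picture is of the moment at which its call begins. There is no depth.
- order.hand_in(): hands the job in, once; it reports no verdict.
Trained networks look in a picture, given as the dict that the camera call returned (one of the last four; its "shot" number tells which), for a name from the list of things; names that differ only in an ending like _2 or _b are one class to them, and where a whole thing is asked for, a point or a joint stands for the part that bears it (a point fixed in the world has none). Each returns a list of dicts, best first, with "p" (0 to 1); they miss things now and then, are a little off and sometimes report something else, mostly with a low value. They report only what shows in the picture. A call takes as long as a camera call.
- spotter.search_frame(picture, target): "extent" ([left, top, right, bottom] in pixels, round what is visible of it).
- spotter.silhouettes(picture, target): "mask" (384x512 bool, what is visible of it) and "extent" ([left, top, right, bottom] in pixels, round what is visible of it).
The state is a dict: "time": time; "joint_positions": joint angles; "joint_vel": joint speeds; "effort": joint torques, N m; "eef_pos": TCP position; "ee_rot": TCP orientation; "force": force on the tool from outside, world axes, zero at the start; "torque": the same for the moment, N m; "finger_gap": finger opening in mm.
Only numpy, scipy, OpenCV 4.12 (cv2) and the standard library are available. Lean on these libraries where they do the work, as an engineer would, in place of code of your own. Each camera call takes 0.05 s, during which the arm holds its last target.

## Task

Close up this switch: clear the two scraps off its cover into the green bin, a piece of dark grey cable duct and the pink foam chunk that lies in the latch recess. Press the blue cover latch down flush, turn its slotted lock clockwise to the stop with the blade of the red screwdriver, and hang the screwdriver back in its hole in the black tool block. Leave the tester, the tape roll and the white box of transceivers where they are.

Things in the scene. Friction and masses are not known exactly. Their poses are not given: they have to be found in the camera images.
- switch: 1U rack switch, steel box 400 (x) x 440 (y) x 44 mm high, fixed on the bench. Origin: centre of its underside, z up. The cover's top is 44 mm above the bench. In it, a black recess 52 mm wide (y -26 to +26), 14 mm deep, from x = -100 to +38 mm, takes the latch when shut. Rack ears reach y = +-244 mm at its far (+x) end.
- latch (a joint): Blue cover latch, plate 112 x 44 x 12 mm. Hinge axis along the switch's y at its x = +30, z = 38 mm; the free end points to the switch's -x. rad: 0 = shut, top flush with the cover; grows as the free end rises (max 1.15). Starts raised 0.85 to 1.05: the free end is then 80 to 95 mm above the cover, almost over the foam chunk. Stays where left; about 4 N on the free end moves it.
- latch_tip (a point): Point on the latch's top face, on its centre line, 100 mm from the hinge axis (12 mm short of the free end): where to press. x along the latch towards the hinge, z out of its top face.
- lock (a joint): Slotted brass lock, 24 mm across, in the latch 72 mm from the hinge axis. Value in rad: 0 = unlocked, slot along the latch; it grows clockwise (seen from above) to a hard stop at 1.571 = locked, slot across the latch. Starts between 0.05 and 0.3. Friction torque about 0.07 N m; it stays where it is left. With the latch shut, a tongue below it swings under the cover's edge and from about 1 rad on holds the latch shut.
- lock_slot (a point): Centre of the slot at the lock's top face, which is flush with the latch's top. x (either way) runs along the slot, z out of the latch. The slot is 4.5 mm wide, 5 mm deep and open at both ends, in a round hole 25 mm across.
- scrap_foam: The same foam chunk as foam_center (origin at the centre of its underside).
- foam_center (a point): Pink foam chunk, 32 (x) x 26 (y) x 44 mm high (its top 14 mm stepped in to 24 mm along x, full width in y), 15 g, standing on the floor of the latch recess in front of and partly under the raised latch; it sticks out 30 mm above the cover. This point is its centre (22 mm up); axes as its sides.
- scrap_duct: The same duct offcut as duct_center (origin at the centre of its underside).
- duct_center (a point): Offcut of dark grey slotted cable duct, a U-shaped channel open upwards, 50 (x, along the channel) x 40 (y, over the two walls) x 38 mm high, walls and floor 3 mm, about 30 g, lying on the cover to one side of the latch. This point is its centre (19 mm up).
- bin: Green open bin, 200 (x) x 160 (y) x 110 mm high outside, walls and floor 4 mm, fixed on the bench to the left or right of the switch. Origin: centre of its underside.
- stand: Black tool block 70 (x) x 130 (y) x 85 mm high, fixed on the bench on the other side of the switch. Origin: centre of its underside. At y = +35 mm it also holds a yellow-handled nut driver, 22 mm thick, whose top is 160 mm above the bench (part of the block).
- stand_hole (a point): Mouth of the hole for the red screwdriver, in the block's top (85 mm above the bench) at y = -32 mm of the block: 21 x 21 mm square, 80 mm deep.
- driver: The same red screwdriver as driver_grip and driver_tip (origin at its tip, z up the handle).
- driver_grip (a point): Middle of the handle of a flat-blade screwdriver, 153 mm long, about 110 g: red square handle 26 x 26 mm, 78 to 146 mm above the tip; this point is 112 mm above the tip. It hangs blade down in the tool block by the black collar under its handle (34 mm across, underside 72 mm above the tip). z up the handle, x along the blade's width, y through its thickness; flats face x and y.
- driver_tip (a point): Middle of the screwdriver's tip. The blade is 12 mm wide (x), 2 mm thick (y) and 14 mm long; the shaft above is 8 mm thick. Axes as driver_grip.
- tester: Bystander: yellow hand-held cable tester, 75 x 150 x 34 mm, lying on the bench. Origin: centre of its underside.
- tape: Bystander: black roll of tape, 72 mm across, 22 mm high, flat on the bench. Origin: centre of its underside.
- optics: Bystander: small white box of transceivers with a blue band, 85 x 60 x 28 mm, lying on the cover, on the other side of the latch from the duct offcut. Origin: centre of its underside.

How it is judged:
By the outcome, as a careful person would: the job done as asked, in the order asked, and still so for the second after the job is handed in, with the robot touching nothing.
It also fails if it takes over 72 s, if anything falls off the work surface, if the arm or the gripper's body presses on something with over 40 N, if the wrist force passes 120 N, or if a joint passes its speed limit or range.

## Working session

There is one attempt and no reset: what is moved stays moved. The work goes in short steps, Python scripts to look and compute and a tool call to move; the robot and the scene stay as the last step left them, time stands still between calls to the robot, and variables do not carry over. Pictures are saved under pics/ and viewed, and the job is handed in when it is done.

Besides the shell and the picture viewer there is one more tool, called after "Request:" as name(argument=value, ...), one argument or row to a line, values as JSON. apply_moves: Moves the arm, as the interface text tells. Its arguments: {"type":"object","properties":{"series":{"type":"array","items":{"type":"array","items":{"type":"number"}}},"jaw":{"type":"number"},"force":{"type":"number"}},"required":["series"]}

```bash
ls; mkdir -p pics; python3 - <<'E'
from cell import ctrl, eyes, order, spotter
import cv2, numpy as np
print(ctrl.state())
for n in ("side","top"):
    p=eyes.read_camera(n)
    cv2.imwrite(f"pics/{n}0.png",cv2.resize(p["color"][:,:,::-1],None,fx=1.5,fy=1.5))
    print(n,{k:(v.tolist() if hasattr(v,'tolist') else v) for k,v in p.items() if k!="color"})
    for t in ["switch","latch","lock","scrap_foam","scrap_duct","bin","stand","driver","tester","tape","optics"]:
        r=spotter.search_frame(p,t)
        print(t,[(round(float(x["p"]),2),np.round(x["extent"]).astype(int).tolist()) for x in r[:3]])
print(ctrl.state()["time"])
E
```

```text
pics
{'time': 0.0, 'joint_positions': array([ 1.2660695 ,  0.32182397, -0.07005113,  1.45167901,  0.02257112,
        1.37080823, -0.05691483]), 'joint_vel': array([ 0.00044318, -0.00115523,  0.00113573,  0.00056663, -0.00032624,
        0.00178297,  0.00115079]), 'effort': array([-8.85932459e-04, -4.91290784e+01, -4.04230328e-01, -3.12524736e+01,
       -6.38586120e-02,  4.39903478e-02,  1.80799534e-04]), 'eef_pos': array([ 203.52207889, -616.75959419,  238.45858149]), 'ee_rot': array([ 9.87321838e-01,  1.58728242e-01, -1.93586492e-04, -9.46646057e-04]), 'force': array([-0.52384168,  0.20248776, -0.23585013]), 'torque': array([0.01635191, 0.03126326, 0.01447356]), 'finger_gap': 86.97892594684721}
side {'K': [[360.4681416367435, 0.0, 259.3500932075255], [0.0, 360.4681416367435, 190.04449192243123], [0.0, 0.0, 1.0]], 'distortion': [-0.03420996313916266, 0.0, 0.0, 0.0, 0.0], 'origin': [161.11685531626597, 516.455510011385, 589.4705864938815], 'orientation': [-0.15416012176124372, 0.42930159543457985, 0.8401504863946295, -0.2933972686081966], 'shot': 1}
switch [(0.88, [130, 154, 389, 34
[... 587 characters left out ...]
84024264983, 0.0, 0.0, 0.0, 0.0], 'origin': [496.10642469736234, 13.445534289168808, 1418.391426800735], 'orientation': [-0.022274264475335405, 0.03582884396919988, 0.7079698275733106, -0.7049814709109242], 'shot': 2}
switch [(0.62, [176, 140, 331, 283]), (0.58, [243, 199, 263, 225])]
latch [(0.68, [244, 201, 261, 224]), (0.57, [134, 230, 151, 238])]
lock []
scrap_foam []
scrap_duct [(0.49, [284, 214, 306, 235])]
bin [(0.83, [325, 218, 393, 284])]
stand [(0.66, [115, 222, 164, 247])]
driver [(0.52, [135, 230, 152, 240])]
tester [(0.81, [125, 159, 165, 184])]
tape [(0.5, [349, 176, 374, 198])]
optics [(0.9, [193, 202, 215, 230]), (0.45, [178, 140, 333, 281]), (0.21, [136, 229, 151, 241])]
1.2
```

View pics/side0.png

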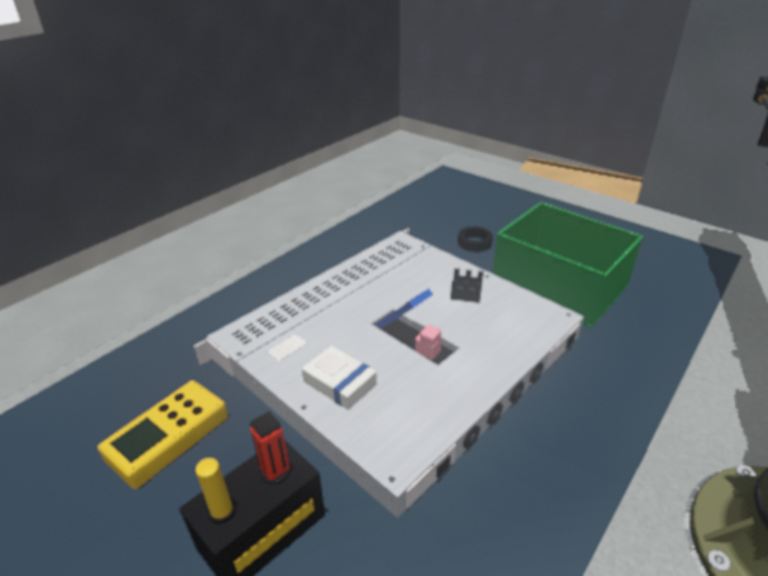

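View pics/top0.png

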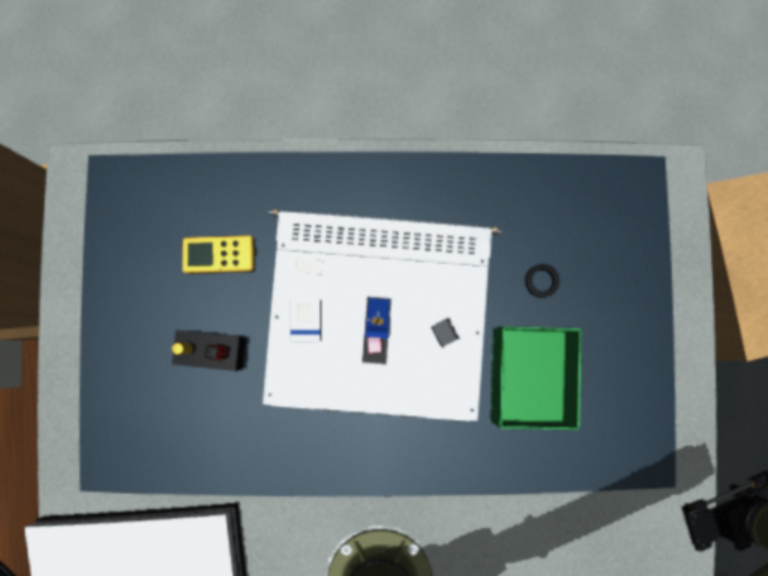

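```bash
cat > h.py <<'E'
import numpy as np, cv2, pickle
from scipy.spatial.transform import Rotation as R
from scipy.optimize import least_squares
def grab(names=("side","top"),tag="a",targets={}):
    from cell import eyes, spotter
    out={}
    for n in names:
        p=eyes.read_camera(n); out[n]=p; p["m"]={}
        for t in targets.get(n,[]):
            p["m"][t]=[(x["p"],np.array(x["mask"])) for x in spotter.silhouettes(p,t)[:2]]
    pickle.dump(out,open(f"{tag}.pkl","wb")); return out
def load(tag): return pickle.load(open(f"{tag}.pkl","rb"))
def proj(p,X):
    X=np.atleast_2d(X).astype(float)
    c=(X-np.array(p["origin"]))@R.from_quat(p["orientation"]).as_matrix()
    c=c*[1,-1,-1]
    uv,_=cv2.projectPoints(c.reshape(-1,1,3),np.zeros(3),np.zeros(3),np.array(p["K"]),np.array(p["distortion"]))
    return uv.reshape(-1,2)
def ray(p,uv):
    u=cv2.undistortPoints(np.array(uv,float).reshape(-1,1,2),np.array(p["K"]),np.array(p["distortion"])).reshape(-1,2)
    d=np.c_[u[:,0],-u[:,1],-np.ones(len(u))]@R.from_quat(p["orientation"]).as_matrix().T
    return np.array(p["origin"]),d
def atz(p,uv,z):
    o,d=ray(p,uv); return o+d*((z-o[2])/d[:,2])[:,None]
def tri(a,ua,b,ub):
    o1,d1=ray(a,ua);o2,d2=ray(b,ub);d1=d1[0]/np.linalg.norm(d1[0]);d2=d2[0]/np.linalg.norm(d2[0])
    s=np.linalg.lstsq(np.c_[d1,-d2],o2-o1,rcond=None)[0]
    A=o1+s[0]*d1;B=o2+s[1]*d2; return (A+B)/2,np.linalg.norm(A-B)
def crop(p,box,s,fn,polys=[]):
    l,t,r,b=box
    im=cv2.resize(p["color"][t:b,l:r,::-1],None,fx=s,fy=s,interpolation=cv2.INTER_CUBIC)
    for pts,col in polys:
        q=((proj(p,pts)-[l,t]+0.5)*s).astype(int)
        cv2.polylines(im,[q.reshape(-1,1,2)],False,col,1,cv2.LINE_AA)
    for x in range((l+9)//10*10,r,10): cv2.putText(im,str(x),(int((x-l+.5)*s),8),0,.3,(0,0,255),1); cv2.line(im,(int((x-l+.5)*s),9),(int((x-l+.5)*s),13),(0,0,255),1)
    for y in range((t+9)//10*10,b,10): cv2.putText(im,str(y),(0,int((y-t+.5)*s)),0,.3,(0,0,255),1)
    cv2.imwrite(fn,im)
def T(x,y,z,yaw): 
    return lambda P: np.atleast_2d(P)@R.from_euler('z',yaw).as_matrix().T+[x,y,z]
def rect(x0,x1,y0,y1,z): return np.array([[x0,y0,z],[x1,y0,z],[x1,y1,z],[x0,y1,z],[x0,y0,z]],float)
def boxlines(x0,x1,y0,y1,z0,z1):
    L=[rect(x0,x1,y0,y1,z0),rect(x0,x1,y0,y1,z1)]
    for x in(x0,x1):
        for y in(y0,y1): L.append(np.array([[x,y,z0],[x,y,z1]],float))
    return L
E
python3 - <<'E'
from h import *
o=grab(tag="a",targets={"side":["scrap_foam","scrap_duct","driver","latch"],"top":["scrap_duct","driver","switch"]})
for n in o:
    for t,m in o[n]["m"].items(): print(n,t,[(round(float(q),2),int(k.sum()),np.round(np.argwhere(k).mean(0)[::-1],1)) for q,k in m])
crop(o["side"],(120,145,400,350),2.85,"pics/s1.png")
crop(o["side"],(235,170,345,250),7,"pics/s2.png")
crop(o["side"],(120,270,220,385),5,"pics/s3.png")
crop(o["top"],(170,135,340,285),4.0,"pics/t1.png")
crop(o["top"],(105,210,175,255),10,"pics/t2.png")
crop(o["top"],(225,190,315,250),8,"pics/t3.png")
E
```

```text
side scrap_foam [(0.78, 312, array([285.7, 228.4]))]
side scrap_duct [(0.72, 390, array([311. , 191.4])), (0.63, 908, array([179.6, 298.8]))]
side driver [(0.94, 905, array([179.4, 299.1])), (0.38, 1294, array([225.9, 251.1]))]
side latch [(0.7, 249, array([270.4, 205.2])), (0.43, 929, array([179.8, 299.1]))]
top scrap_duct [(0.67, 217, array([296.4, 221.9]))]
top driver [(0.69, 113, array([144.6, 234.2])), (0.54, 406, array([251.5, 211.1]))]
top switch [(0.92, 17284, array([252.3, 209.8])), (0.2, 272, array([361.1, 186.9]))]
```

```bash
ls pics
```

```text
s1.png
s2.png
s3.png
side0.png
t1.png
t2.png
t3.png
top0.png
```

View pics/s1.png

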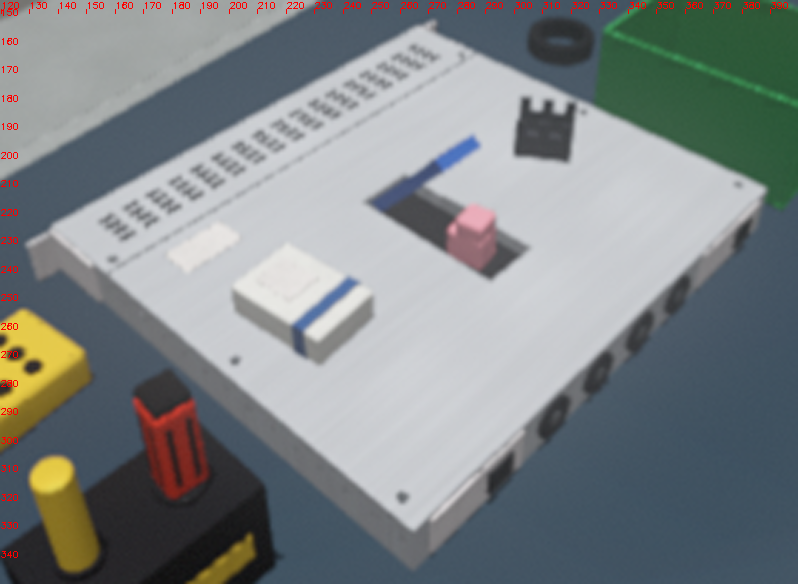

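View pics/s2.png

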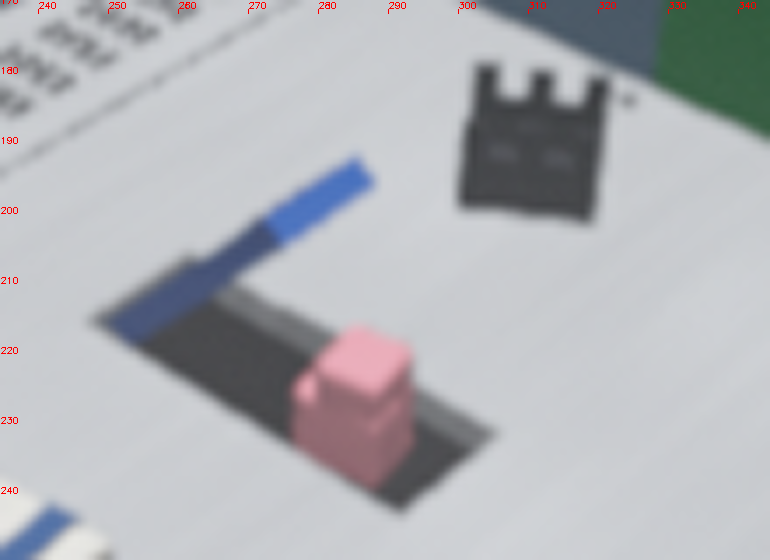

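View pics/s3.png

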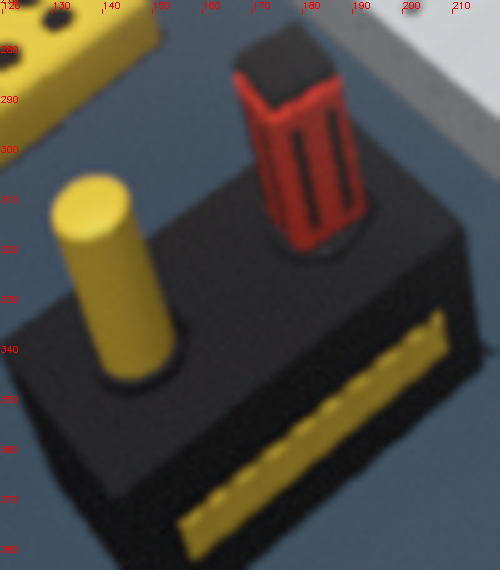

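View pics/t1.png

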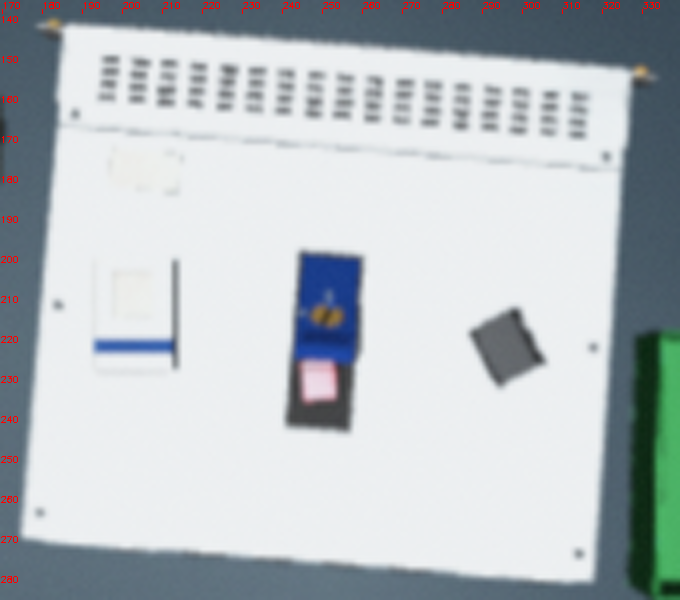

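View pics/t2.png

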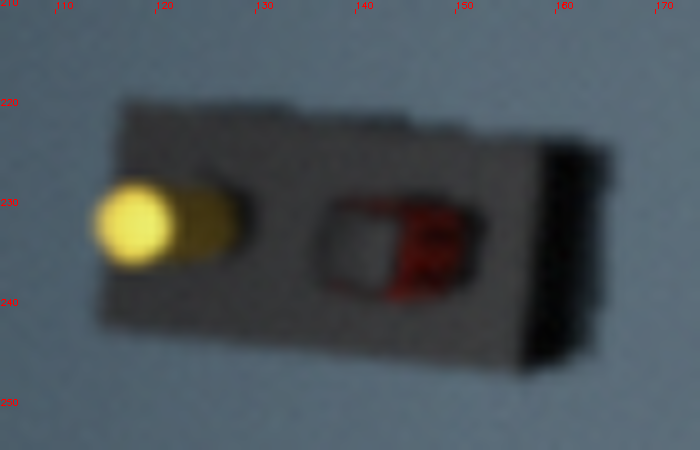

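View pics/t3.png

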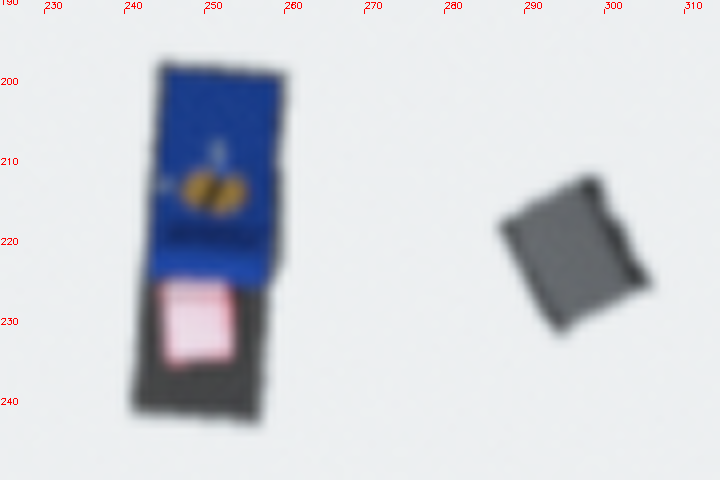

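```bash
cat > fit1.py <<'E'
from h import *
o=load("a"); S,Tp=o["side"],o["top"]
def fit(obs,x0,model):
    # obs: list (cam, localpt, uv)
    def res(q):
        r=[]
        for c,P,uv in obs: r+=list(proj(c,model(q,P))[0]-uv)
        return r
    f=least_squares(res,x0); return f.x,np.array(res(f.x)).reshape(-1,2)
def s1(x,y): return (120+x/2.85-.5,145+y/2.85-.5)
def s2(x,y): return (235+x/7-.5,170+y/7-.5)
def s3(x,y): return (120+x/5-.5,270+y/5-.5)
def t1(x,y): return (170+x/4-.5,135+y/4-.5)
def t2(x,y): return (105+x/10-.5,210+y/10-.5)
def t3(x,y): return (225+x/8-.5,190+y/8-.5)
pl=lambda q,P:T(q[0],q[1],0,q[2])(P)
sw=[(S,(-200,220,44),s1(413,530)),(S,(-200,-220,44),s1(767,187)),(S,(200,220,44),s1(52,230)),(S,(200,-220,44),s1(425,28)),
(Tp,(200,220,44),t1(62,25)),(Tp,(200,-220,44),t1(632,72)),(Tp,(-200,-220,44),t1(594,581)),(Tp,(-200,220,44),t1(22,540)),
(S,(38,26,44),s2(92,320)),(S,(38,-26,44),s2(193,257)),(S,(-100,26,44),s2(400,512)),(S,(-100,-26,44),s2(495,435)),
(Tp,(38,26,44),t3(158,63)),(Tp,(38,-26,44),t3(286,72)),(Tp,(-100,-26,44),t3(260,422)),(Tp,(-100,26,44),t3(133,411))]
st=[(S,(-35,-65,85),s3(462,228)),(S,(-35,65,85),s3(115,497)),(S,(35,65,85),s3(2,338)),
(Tp,(35,65,85),t2(120,100)),(Tp,(35,-65,85),t2(543,137)),(Tp,(-35,-65,85),t2(520,372)),(Tp,(-35,65,85),t2(97,325))]
for n,ob,x0 in(("switch",sw,[600,0,0]),("stand",st,[550,300,0])):
    for cc,l in((None,"both"),(S,"side"),(Tp,"top")):
        q,r=fit([x for x in ob if cc is None or x[0] is cc],x0,pl); print(n,l,np.round(q,3),np.abs(r).max().round(2), (r**2).mean()**.5)
        if cc is None: print(np.round(r,1).tolist())
E
python3 fit1.py
```

```text
switch both [ 5.59063e+02  2.24500e+00 -8.40000e-02] 2.23 0.8380633290469056
[[0.0, -0.1], [0.2, 0.2], [-0.2, -1.5], [-2.2, -0.9], [1.7, 0.5], [-1.3, 0.0], [-0.6, 0.7], [0.0, -0.2], [-1.2, -0.2], [-0.6, -1.1], [0.0, 0.4], [1.3, -0.5], [-0.2, 0.1], [0.5, 0.3], [0.3, 1.1], [-0.7, 1.2]]
switch side [ 5.57984e+02  2.59400e+00 -8.60000e-02] 1.76 0.8530510791680794
switch top [ 5.60496e+02  2.18200e+00 -8.00000e-02] 1.5 0.6689118648606951
stand both [ 4.88381e+02  3.48766e+02 -1.07000e-01] 1.42 0.6968179208882517
[[0.7, -1.3], [-0.3, -0.3], [-1.4, 0.2], [0.4, 0.1], [0.2, 1.0], [-0.2, 0.8], [-0.0, 0.7]]
stand side [ 4.87157e+02  3.48702e+02 -1.19000e-01] 1.32 0.7027140243481437
stand top [ 4.90338e+02  3.49050e+02 -9.40000e-02] 0.32 0.1670952989542123
```

```bash
cat > fit2.py <<'E'
from fit1 import *
SW=fit(sw,[560,2,-.08],pl)[0]; ST=fit(st,[488,348,-.1],pl)[0]
# latch: corners free end. local latch: d from hinge along -x, h above axis (top face at +6), y
def lat(q,P): # P=(d,y,h)
    d,y,h=P; c,s=np.cos(q[0]),np.sin(q[0])
    return pl(SW,[[30-d*c+h*s, y, 38+d*s+h*c]])
la=[(S,(112,-22,6),s2(355,158)),(S,(112,-22,-6),s2(373,180)),(Tp,(112,-22,6),t3(272,283)),(Tp,(112,22,6),t3(148,281))]
L,r=fit(la,[.95],lat); print("latch",L,r.round(1).tolist())
# duct: q x,y,yaw (on cover)
du=lambda q,P:T(q[0],q[1],44,q[2])(P)
D,r=fit([(Tp,(25,20,38),t3(500,225)),(Tp,(25,-20,38),t3(598,178)),(Tp,(-25,-20,38),t3(650,285)),(Tp,(-25,20,38),t3(560,332)),
 (S,(25,20,0),s2(460,205)),(S,(-25,20,0),s2(593,222)),(S,(25,20,38),s2(485,65)),(S,(-25,20,38),s2(608,80))],[560,-120,.5],du); print("duct",D,r.round(1).tolist())
fo=lambda q,P:T(q[0],q[1],30,q[2])(P)
F,r=fit([(S,(12,-13,44),s2(358,327)),(S,(-12,-13,44),s2(412,350)),(S,(-12,13,44),s2(375,395)),(S,(12,13,44),s2(318,365)),
(Tp,(-12,13,44),t3(168,362)),(Tp,(-12,-13,44),t3(234,358))],[500,0,0],fo); print("foam",F,r.round(1).tolist(), "in switch", T(0,0,0,-SW[2])([F[0]-SW[0],F[1]-SW[1],0]))
H=pl(ST,[[0,-32,85]])[0]; print("hole",H)
dr=lambda q,P:T(q[0],q[1],13,q[2])(P)
V,r=fit([(S,(13,13,146),s3(233,72)),(S,(13,-13,146),s3(298,25)),(S,(-13,-13,146),s3(342,78)),(S,(-13,13,146),s3(275,110)),(S,(-13,13,78),s3(303,250)),(S,(-13,-13,78),s3(365,215)),
 (Tp,(13,-13,78),t2(465,202)),(Tp,(-13,-13,78),t2(467,285)),(Tp,(13,13,146),t2(328,200)),(Tp,(-13,13,146),t2(322,290))],[488,316,-.1],dr); print("driver",V,r.round(1).tolist())
G=(0,255,0);Y=(0,255,255);M=(255,0,255)
def W(f,q,L): return [(f(q,x),c) for x in L for c in [G]]
polys=W(pl,SW,[rect(-200,200,-220,220,44),rect(-100,38,-26,26,44),rect(-100,38,-26,26,30)])
polys+=W(pl,ST,boxlines(-35,35,-65,65,0,85)+[rect(-10.5,10.5,-42.5,-21.5,85)])
polys+=W(du,D,boxlines(-25,25,-20,20,0,38))
polys+=W(fo,F,boxlines(-16,16,-13,13,0,30)+[rect(-12,12,-13,13,44)])
polys+=W(dr,V,boxlines(-13,13,-13,13,78,146))
lp=lambda d,y,h:lat(L,(d,y,h))[0]
for h in(6,-6): polys.append((np.array([lp(0,22,h),lp(112,22,h),lp(112,-22,h),lp(0,-22,h),lp(0,22,h)]),M))
polys.append((np.array([lp(72+12*np.cos(a),12*np.sin(a),6) for a in np.linspace(0,6.3,20)]),Y))
if __name__=="__main__":
    crop(S,(235,170,345,250),7,"pics/s2o.png",polys)
    crop(S,(120,270,220,385),5,"pics/s3o.png",polys)
    crop(Tp,(105,210,175,255),10,"pics/t2o.png",polys)
    crop(Tp,(225,190,315,250),8,"pics/t3o.png",polys)
E
python3 fit2.py
```

```text
switch both [ 5.59063e+02  2.24500e+00 -8.40000e-02] 2.23 0.8380633290469056
[[0.0, -0.1], [0.2, 0.2], [-0.2, -1.5], [-2.2, -0.9], [1.7, 0.5], [-1.3, 0.0], [-0.6, 0.7], [0.0, -0.2], [-1.2, -0.2], [-0.6, -1.1], [0.0, 0.4], [1.3, -0.5], [-0.2, 0.1], [0.5, 0.3], [0.3, 1.1], [-0.7, 1.2]]
switch side [ 5.57984e+02  2.59400e+00 -8.60000e-02] 1.76 0.8530510791680794
switch top [ 5.60496e+02  2.18200e+00 -8.00000e-02] 1.5 0.6689118648606951
stand both [ 4.88381e+02  3.48766e+02 -1.07000e-01] 1.42 0.6968179208882517
[[0.7, -1.3], [-0.3, -0.3], [-1.4, 0.2], [0.4, 0.1], [0.2, 1.0], [-0.2, 0.8], [-0.0, 0.7]]
stand side [ 4.87157e+02  3.48702e+02 -1.19000e-01] 1.32 0.7027140243481437
stand top [ 4.90338e+02  3.49050e+02 -9.40000e-02] 0.32 0.1670952989542123
latch [0.83823374] [[1.0, -0.3], [1.4, 1.2], [-0.4, -1.3], [0.0, -2.3]]
duct [ 5.24883152e+02 -1.39272125e+02  4.87643272e-01] [[1.9, -0.9], [1.2, -1.3], [2.6, -0.1], [2.3, 0.4], [-0.4, -1.0], [0.6, -1.3], [-3.0, 6.6], [-0.1, 6.5]]
foam [4.94286036e+02 1.09455853e+01 8.08789242e-02] [[-0.7, -1.1], [1.0, -0.5], [0.3, -0.4], [-1.1, -0.2], [-0.7, 1.0], [-0.4, 0.7]] in switch [[-65.2770634    3.26672813   0.        ]]
hole [484.9508287  316.95063943  85.        ]
driver [ 4.85533277e+02  3.16942917e+02 -1.46230830e-01] [[-1.6, -1.1], [0.0, -0.7], [0.6, -1.6], [-0.7, 1.5], [0.1, 1.0], [1.3, -1.5], [0.3, 1.1], [-1.2, 1.4], [-0.0, -0.0], [-0.8, 0.0]]
```

View pics/s2o.png

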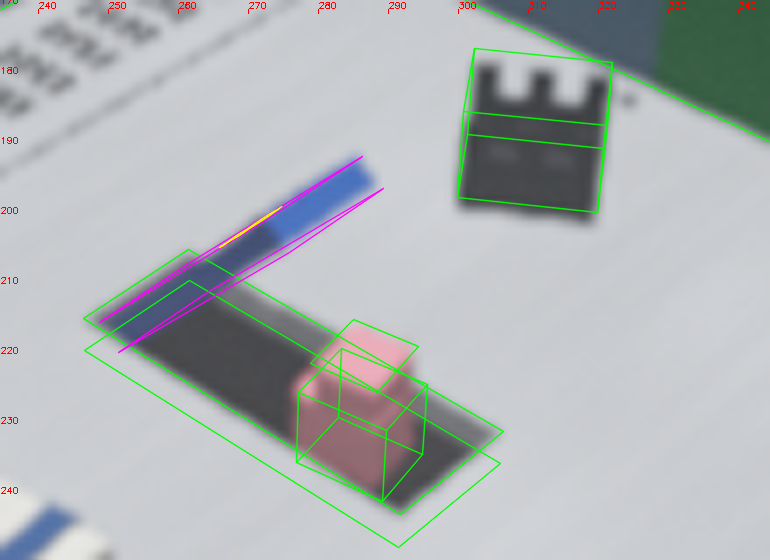

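View pics/t3o.png

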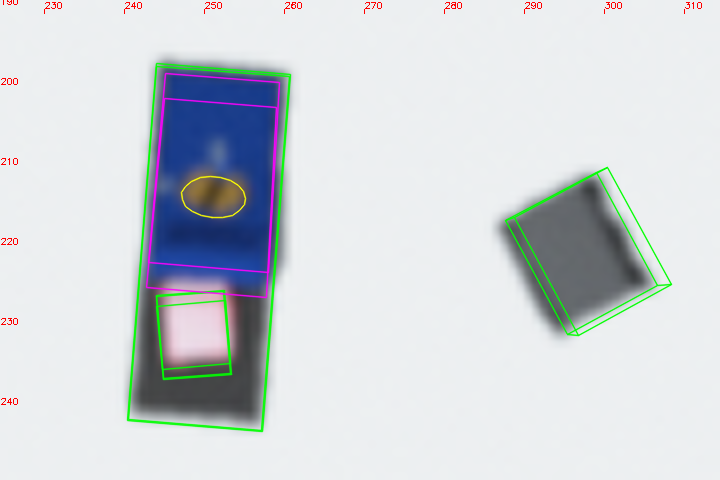

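View pics/s3o.png

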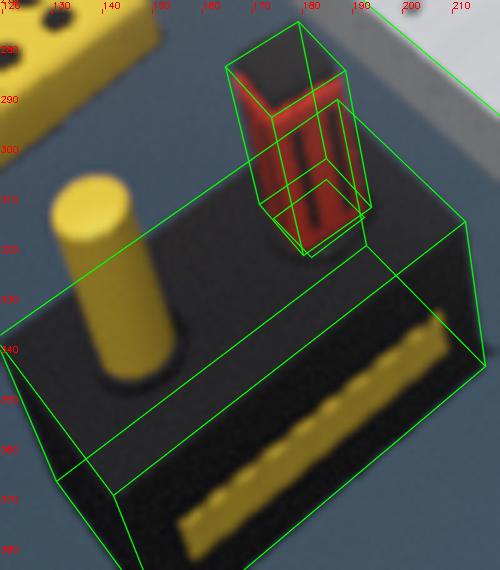

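View pics/t2o.png

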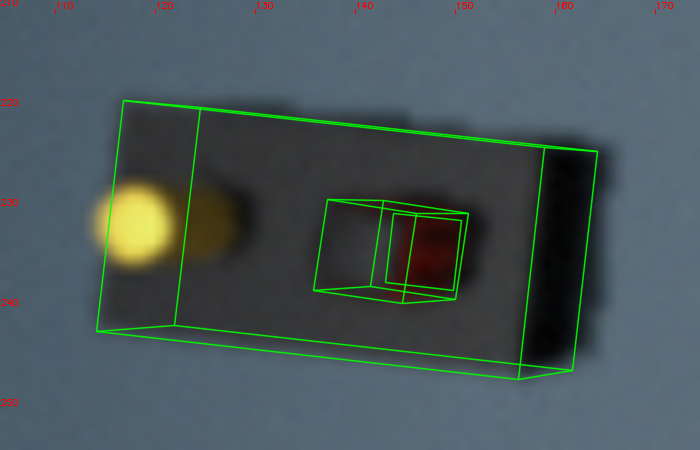

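```bash
cat > ba.py <<'E'
from fit1 import *
import sys
la=[(S,(112,-22,6),s2(355,158)),(S,(112,-22,-6),s2(373,180)),(S,(112,22,-6),s2(278,247)),(Tp,(112,-22,6),t3(270,285)),(Tp,(112,22,6),t3(148,281)),(Tp,(72,0,6),t3(214,193))]
du=[(Tp,(25,20,38),t3(500,225)),(Tp,(25,-20,38),t3(598,178)),(Tp,(-25,-20,38),t3(652,285)),(Tp,(-25,20,38),t3(560,332)),
 (S,(25,20,0),s2(460,206)),(S,(-25,20,0),s2(593,222)),(S,(25,-20,38),s2(475,64)),(S,(-25,-20,38),s2(610,78))]
fo=[(S,(12,-13,44),s2(358,327)),(S,(-12,-13,44),s2(412,350)),(S,(-12,13,44),s2(375,395)),(S,(12,13,44),s2(318,365)),(S,(16,13,30),s2(295,385)),
(Tp,(-12,13,44),t3(168,356)),(Tp,(-12,-13,44),t3(234,352)),(Tp,(-16,13,30),t3(168,363)),(Tp,(-16,-13,30),t3(234,359))]
dr=[(S,(13,13,146),s3(233,72)),(S,(13,-13,146),s3(298,25)),(S,(-13,-13,146),s3(342,78)),(S,(-13,13,146),s3(275,110)),(S,(-13,13,78),s3(303,250)),(S,(-13,-13,78),s3(365,215)),
 (Tp,(13,-13,78),t2(465,202)),(Tp,(-13,-13,78),t2(467,290)),(Tp,(13,13,146),t2(328,200)),(Tp,(-13,13,146),t2(322,290))]
def lat(SW,a,P):
    d,y,h=P; c,s=np.cos(a),np.sin(a); return pl(SW,[[30-d*c+h*s,y,38+d*s+h*c]])
def res(q,full=False):
    o={id(S):q[0:2],id(Tp):q[2:4]}; r=[]; names=[]
    def add(n,ob,f):
        for c,P,uv in ob:
            e=proj(c,f(P))[0]+o[id(c)]-uv; r.extend(e/.6); names.append((n,'S' if c is S else 'T',e.round(1).tolist()))
    add("sw",sw,lambda P:pl(q[4:7],P)); add("st",st,lambda P:pl(q[7:10],P)); add("la",la,lambda P:lat(q[4:7],q[10],P))
    add("du",du,lambda P:T(q[11],q[12],44,q[13])(P)); add("fo",fo,lambda P:T(q[14],q[15],30,q[16])(P)); add("dr",dr,lambda P:T(q[17],q[18],13,q[19])(P))
    if full: return names
    return np.r_[r,q[:4]/.8]
x0=[0,0,0,0,559,2,-.084,488,348,-.1,.9,525,-139,.48,494,11,.08,485,317,-.146]
f=least_squares(res,x0,loss="soft_l1"); q=f.x
sd=np.sqrt(np.diag(np.linalg.inv(f.jac.T@f.jac)))
if __name__=="__main__":
  for n,a,b in(("offS",0,2),("offT",2,4),("sw",4,7),("st",7,10),("latch",10,11),("duct",11,14),("foam",14,17),("driver",17,20)): print(n,q[a:b].round(3),sd[a:b].round(3))
  for n in res(q,True): print(n,end=" ")
  print("\nhole",pl(q[7:10],[[0,-32,85]]),"foam in sw",T(0,0,0,-q[6])([q[14]-q[4],q[15]-q[5],0]),"tip",lat(q[4:7],q[10],(100,0,6)),"lockshut",lat(q[4:7],0,(72,0,6)),"tipshut",lat(q[4:7],0,(100,0,6)))
  print("bin top centre", atz(Tp,(359-q[2],251-q[3]),100), "corners",atz(Tp,[t for t in [(332,219),(386,219),(386,285),(332,285)]],110).round())
E
python3 ba.py | tail -25
```

```text
switch both [ 5.59063e+02  2.24500e+00 -8.40000e-02] 2.23 0.8380633290469056
[[0.0, -0.1], [0.2, 0.2], [-0.2, -1.5], [-2.2, -0.9], [1.7, 0.5], [-1.3, 0.0], [-0.6, 0.7], [0.0, -0.2], [-1.2, -0.2], [-0.6, -1.1], [0.0, 0.4], [1.3, -0.5], [-0.2, 0.1], [0.5, 0.3], [0.3, 1.1], [-0.7, 1.2]]
switch side [ 5.57984e+02  2.59400e+00 -8.60000e-02] 1.76 0.8530510791680794
switch top [ 5.60496e+02  2.18200e+00 -8.00000e-02] 1.5 0.6689118648606951
stand both [ 4.88381e+02  3.48766e+02 -1.07000e-01] 1.42 0.6968179208882517
[[0.7, -1.3], [-0.3, -0.3], [-1.4, 0.2], [0.4, 0.1], [0.2, 1.0], [-0.2, 0.8], [-0.0, 0.7]]
stand side [ 4.87157e+02  3.48702e+02 -1.19000e-01] 1.32 0.7027140243481437
stand top [ 4.90338e+02  3.49050e+02 -9.40000e-02] 0.32 0.1670952989542123
offS [0.403 0.994] [0.677 0.42 ]
offT [-0.116 -0.061] [0.393 0.456]
sw [ 5.60417e+02  1.73400e+00 -8.20000e-02] [1.482 1.302 0.003]
st [ 4.89777e+02  3.48295e+02 -1.06000e-01] [1.378 1.033 0.01 ]
latch [0.864] [0.011]
duct [ 5.23742e+02 -1.34310e+02  4.70000e-01] [1.807 1.62  0.028]
foam [4.97892e+02 8.79000e+00 4.60000e-02] [1.64  1.546 0.052
[... 1173 characters left out ...]
'T', [-0.2, 0.7]) ('fo', 'T', [0.1, 0.8]) ('dr', 'S', [-1.5, -0.5]) ('dr', 'S', [-0.1, -0.2]) ('dr', 'S', [0.7, -1.3]) ('dr', 'S', [-0.4, 1.9]) ('dr', 'S', [0.4, 1.4]) ('dr', 'S', [1.4, -1.2]) ('dr', 'T', [0.3, 0.6]) ('dr', 'T', [-1.1, 0.4]) ('dr', 'T', [-0.1, -0.5]) ('dr', 'T', [-0.7, -0.4]) 
hole [[486.40623128 316.47350323  85.        ]] foam in sw [[-62.89311595   1.88586592   0.        ]] tip [[530.12966823   4.23554466 117.9315308 ]] lockshut [[518.55904397   5.19109899  44.        ]] tipshut [[490.65404113   7.49561996  44.        ]]
bin top centre [[ 433.0203711  -318.17658898  100.        ]] corners [[ 529. -236.  110.]
 [ 528. -400.  110.]
 [ 331. -396.  110.]
 [ 335. -233.  110.]]
```

```bash
cat > plan.py <<'E'
import json,sys,os
from h import *
def rot(psi,t=0,roll=0): # tool down, x yaw psi, then tilt t about tool y, roll about tool x
    return R.from_euler('z',psi)*R.from_matrix(np.diag([1,-1,-1.]))*R.from_euler('y',t)*R.from_euler('x',roll)
def cur():
    d=json.load(open("cmd.json")); return np.array(d["p"]),R.from_quat(d["q"])
def plan(wps,vmax=56,commit=True,extra=0):
    """wps: (x,y,z,psi,tilt[,rows])"""
    p0,R0=cur(); p,Rc=p0,R0; rows=[]
    for w in wps:
        tp=np.array(w[:3],float); tr=rot(w[3],w[4] if len(w)>4 else 0)
        dv=(Rc.inv()*tr).as_rotvec(); n=int(max(1,np.ceil(np.linalg.norm(tp-p)/vmax),np.ceil(np.linalg.norm(dv)/.18)))
        if len(w)>5: n=max(n,w[5])
        for k in range(1,n+1):
            pk=p+(tp-p)*k/n; rk=Rc*R.from_rotvec(dv*k/n)
            s=R0.inv().apply(pk-p0); v=(R0.inv()*rk).as_rotvec()
            rows.append([round(float(a),1)+0. for a in s]+[round(float(a),3)+0. for a in v])
        p,Rc=tp,tr
    rows+= [rows[-1]]*extra
    l=rows[-1]; pe=p0+R0.apply(l[:3]); Re=R0*R.from_rotvec(l[3:])
    if commit: json.dump({"p":pe.tolist(),"q":Re.as_quat().tolist()},open("cmd.json","w"))
    print(len(rows),"rows"); print(json.dumps(rows)); return rows
if not os.path.exists("cmd.json"):
    from cell import ctrl
    json.dump({"p":[203.708,-617.274,239.587],"q":R.from_euler('z',2*np.arctan2(.158728,.987322)).__mul__(R.from_matrix(np.diag([1,-1,-1.]))).as_quat().tolist()},open("cmd.json","w"))
E
python3 - <<'E'
from plan import *
print(cur()[1].as_quat())
plan([(524,-134,160,.47)],extra=1)
plan([(524,-134,68,.47)],vmax=35,extra=1)
E
```

```text
[0.98732234 0.15872805 0.         0.        ]
12 rows
[[41.4, -32.6, 7.2, 0.0, 0.0, -0.014], [82.8, -65.2, 14.5, 0.0, 0.0, -0.027], [124.3, -97.8, 21.7, 0.0, 0.0, -0.041], [165.7, -130.4, 28.9, 0.0, 0.0, -0.055], [207.1, -163.0, 36.2, 0.0, 0.0, -0.069], [248.5, -195.6, 43.4, 0.0, 0.0, -0.082], [289.9, -228.2, 50.6, 0.0, 0.0, -0.096], [331.4, -260.8, 57.9, 0.0, 0.0, -0.11], [372.8, -293.3, 65.1, 0.0, 0.0, -0.124], [414.2, -325.9, 72.4, 0.0, 0.0, -0.137], [455.6, -358.5, 79.6, 0.0, 0.0, -0.151], [455.6, -358.5, 79.6, 0.0, 0.0, -0.151]]
4 rows
[[0.0, 0.0, 30.7, 0.0, 0.0, 0.0], [0.0, 0.0, 61.3, 0.0, 0.0, 0.0], [0.0, 0.0, 92.0, 0.0, 0.0, 0.0], [0.0, 0.0, 92.0, 0.0, 0.0, 0.0]]
```

Request:
apply_moves(
  series=[
    [41.4,-32.6,7.2,0,0,-0.014],
    [82.8,-65.2,14.5,0,0,-0.027],
    [124.3,-97.8,21.7,0,0,-0.041],
    [165.7,-130.4,28.9,0,0,-0.055],
    [207.1,-163,36.2,0,0,-0.069],
    [248.5,-195.6,43.4,0,0,-0.082],
    [289.9,-228.2,50.6,0,0,-0.096],
    [331.4,-260.8,57.9,0,0,-0.11],
    [372.8,-293.3,65.1,0,0,-0.124],
    [414.2,-325.9,72.4,0,0,-0.137],
    [455.6,-358.5,79.6,0,0,-0.151],
    [455.6,-358.5,79.6,0,0,-0.151],
  ],
  jaw=-1,
)

```text
time: 3.15
eef_pos: [525.8, -128.5, 159.7]
ee_rot: [0.972, 0.237, 0.001, -0.001]
force: [1.1, -0.2, 0.2]
finger_gap: 87.4
```

```bash
python3 - <<'E'
from h import *
from cell import ctrl
o=grab(tag="b")
print(ctrl.state())
crop(o["side"],(200,80,400,250),4,"pics/s4.png")
crop(o["top"],(225,180,345,260),6.5,"pics/t4.png")
E
```

```text
{'time': 3.25, 'joint_positions': array([ 0.66606662,  0.17931123, -0.51131722,  1.81039648,  0.09518367,
        1.17643504, -0.97470298]), 'joint_vel': array([ 0.02509946, -0.00932728,  0.03376157,  0.00345082,  0.00448499,
        0.002014  ,  0.00035486]), 'effort': array([-1.51179604e+00, -3.57542753e+01, -3.90920877e+00, -2.94725722e+01,
       -2.65949378e-01, -9.00489441e-02, -1.41339214e-02]), 'eef_pos': array([ 523.97359978, -133.82603911,  159.84446038]), 'ee_rot': array([ 9.72377120e-01,  2.33415166e-01, -2.77774109e-04,  1.40739437e-04]), 'force': array([-0.22640139, -0.57744677, -0.09456985]), 'torque': array([-0.10239641, -0.04243325,  0.0393545 ]), 'finger_gap': 87.03587757481792}
```

View pics/s4.png

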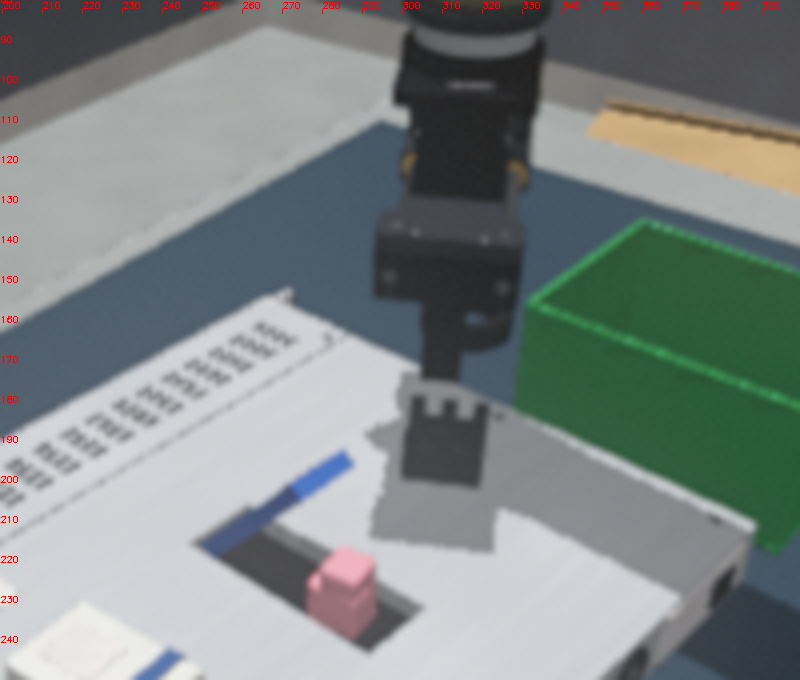

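View pics/t4.png

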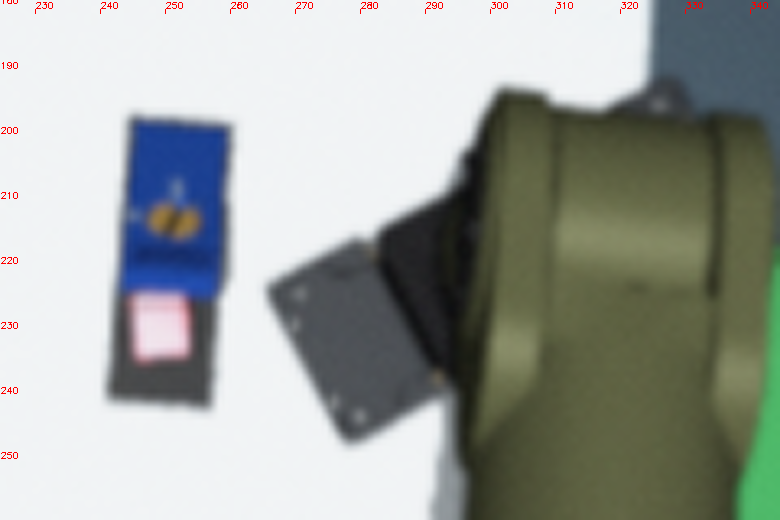

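Request:
apply_moves(
  series=[
    [0,0,30.7,0,0,0],
    [0,0,61.3,0,0,0],
    [0,0,92,0,0,0],
    [0,0,92,0,0,0],
  ],
)

```text
time: 3.75
eef_pos: [521.3, -135.5, 66.0]
ee_rot: [0.973, 0.231, -0.002, -0.001]
force: [0.8, -0.4, 0.2]
finger_gap: 87.1
```

Request:
apply_moves(
  series=[
    [0,0,0,0,0,0],
    [0,0,0,0,0,0],
    [0,0,0,0,0,0],
    [0,0,0,0,0,0],
    [0,0,0,0,0,0],
  ],
  jaw=1,
  force=15,
)

```text
time: 4.38
eef_pos: [524.1, -134.0, 68.1]
ee_rot: [0.973, 0.233, 0.0, 0.0]
force: [-0.2, 0.9, -1.0]
finger_gap: 44.7
```

```bash
python3 - <<'E'
from plan import *
plan([(524,-134,68,.47),(524,-134,68,.47),(524,-134,108,.47)],vmax=25)
plan([(524,-134,175,.47),(460,-300,165,.47),(460,-300,165,.47)],vmax=50)
plan([(460,-300,80,.47)],vmax=45)
E
```

```text
4 rows
[[0.0, 0.0, 0.0, 0.0, 0.0, 0.0], [0.0, 0.0, 0.0, 0.0, 0.0, 0.0], [0.0, 0.0, -20.0, 0.0, 0.0, 0.0], [0.0, 0.0, -40.0, 0.0, 0.0, 0.0]]
7 rows
[[0.0, 0.0, -33.5, 0.0, 0.0, 0.0], [0.0, 0.0, -67.0, 0.0, 0.0, 0.0], [-33.0, 29.7, -64.5, 0.0, 0.0, 0.0], [-66.1, 59.5, -62.0, 0.0, 0.0, 0.0], [-99.1, 89.3, -59.5, 0.0, 0.0, 0.0], [-132.2, 119.0, -57.0, 0.0, 0.0, 0.0], [-132.2, 119.0, -57.0, 0.0, 0.0, 0.0]]
2 rows
[[0.0, 0.0, 42.5, 0.0, 0.0, 0.0], [0.0, 0.0, 85.0, 0.0, 0.0, 0.0]]
```

Request:
apply_moves(
  series=[
    [0,0,0,0,0,0],
    [0,0,0,0,0,0],
    [0,0,-20,0,0,0],
    [0,0,-40,0,0,0],
  ],
)

```text
time: 4.88
eef_pos: [523.6, -133.9, 108.0]
ee_rot: [0.973, 0.233, -0.0, -0.0]
force: [-0.2, 0.4, -0.1]
finger_gap: 40.2
```

Request:
apply_moves(
  series=[
    [0,0,-33.5,0,0,0],
    [0,0,-67,0,0,0],
    [-33,29.7,-64.5,0,0,0],
    [-66.1,59.5,-62,0,0,0],
    [-99.1,89.3,-59.5,0,0,0],
    [-132.2,119,-57,0,0,0],
    [-132.2,119,-57,0,0,0],
  ],
)

```text
time: 5.75
eef_pos: [457.3, -304.3, 164.3]
ee_rot: [0.973, 0.229, -0.001, 0.0]
force: [-0.9, 1.1, -1.1]
finger_gap: 39.8
```

Request:
apply_moves(
  series=[
    [0,0,42.5,0,0,0],
    [0,0,85,0,0,0],
    [0,0,85,0,0,0],
  ],
)

```text
time: 6.12
eef_pos: [457.8, -297.4, 76.8]
ee_rot: [0.972, 0.233, -0.002, -0.003]
force: [0.1, -0.3, 0.0]
finger_gap: 40.0
```

Request:
apply_moves(
  series=[
    [0,0,0,0,0,0],
    [0,0,0,0,0,0],
    [0,0,0,0,0,0],
    [0,0,-40,0,0,0],
  ],
  jaw=-0.2,
)

```text
time: 6.62
eef_pos: [458.1, -299.0, 118.4]
ee_rot: [0.973, 0.233, -0.002, -0.002]
force: [-1.2, -0.7, 0.2]
finger_gap: 52.1
```

```bash
python3 - <<'E'
from plan import *
from cell import ctrl
print(ctrl.state()["joint_positions"].round(2))
plan([(460,-300,120,.47)],vmax=40)
plan([(460,-300,180,.3),(430,20,180,.046,.0)],vmax=52,extra=1)
plan([(430,20,150,.046,.45)],vmax=52,extra=1)
E
```

```text
[ 0.87  0.22 -0.38  1.84  0.09  1.1  -0.65]
2 rows
[[0.0, 0.0, -20.0, 0.0, 0.0, 0.0], [0.0, 0.0, -40.0, 0.0, 0.0, 0.0]]
10 rows
[[0.0, 0.0, -30.0, 0.0, 0.0, 0.085], [0.0, 0.0, -60.0, 0.0, 0.0, 0.17], [16.9, -42.7, -60.0, 0.0, 0.0, 0.206], [33.8, -85.4, -60.0, 0.0, 0.0, 0.242], [50.6, -128.1, -60.0, 0.0, 0.0, 0.279], [67.5, -170.8, -60.0, 0.0, 0.0, 0.315], [84.4, -213.5, -60.0, 0.0, 0.0, 0.351], [101.3, -256.2, -60.0, 0.0, 0.0, 0.388], [118.1, -298.9, -60.0, 0.0, 0.0, 0.424], [118.1, -298.9, -60.0, 0.0, 0.0, 0.424]]
4 rows
[[0.0, 0.0, 10.0, 0.0, 0.15, 0.0], [0.0, 0.0, 20.0, 0.0, 0.3, 0.0], [0.0, 0.0, 30.0, 0.0, 0.45, 0.0], [0.0, 0.0, 30.0, 0.0, 0.45, 0.0]]
```

Request:
apply_moves(
  series=[
    [0,0,-30,0,0,0.085],
    [0,0,-60,0,0,0.17],
    [16.9,-42.7,-60,0,0,0.206],
    [33.8,-85.4,-60,0,0,0.242],
    [50.6,-128.1,-60,0,0,0.279],
    [67.5,-170.8,-60,0,0,0.315],
    [84.4,-213.5,-60,0,0,0.351],
    [101.3,-256.2,-60,0,0,0.388],
    [118.1,-298.9,-60,0,0,0.424],
    [118.1,-298.9,-60,0,0,0.424],
  ],
  jaw=-0.5,
)

```text
time: 7.88
eef_pos: [430.0, 23.5, 180.9]
ee_rot: [1.0, 0.026, 0.001, 0.0]
force: [-0.5, -0.3, 0.0]
finger_gap: 65.3
```

Request:
apply_moves(
  series=[
    [0,0,10,0,0.15,0],
    [0,0,20,0,0.3,0],
    [0,0,30,0,0.45,0],
    [0,0,30,0,0.45,0],
    [0,0,30,0,0.45,0],
  ],
)

```text
time: 8.5
eef_pos: [445.2, 31.0, 128.7]
ee_rot: [0.981, 0.03, 0.19, -0.009]
force: [-0.3, 1.3, 0.8]
finger_gap: 65.3
```

```bash
python3 - <<'E'
from h import *
from cell import ctrl
o=grab(tag="c")
s=ctrl.state();print(s["time"],s["joint_positions"].round(2),s["eef_pos"].round(1),R.from_quat(s["ee_rot"]).as_matrix().round(3).tolist(),s["finger_gap"])
crop(o["side"],(210,80,410,250),4,"pics/s5.png")
crop(o["top"],(225,190,395,290),4.6,"pics/t5.png")
E
```

```text
8.6 [ 0.15 -0.3  -0.26  2.35 -0.08  0.7  -1.58] [444.6  24.5 127.6] [[0.928, 0.05, 0.37], [0.048, -0.999, 0.015], [0.37, 0.003, -0.929]] 65.18158408145955
```

```bash
cat >> plan.py <<'E'
def sync():
    from cell import ctrl
    s=ctrl.state(); json.dump({"p":np.array(s["eef_pos"]).tolist(),"q":np.array(s["ee_rot"]).tolist()},open("cmd.json","w"))
E
python3 - <<'E'
from plan import *
sync()
plan([(472,9,120,.046,.42)],vmax=30,extra=1)
E
```

```text
3 rows
[[10.9, 8.4, 8.5, 0.001, 0.02, 0.003], [21.9, 16.8, 17.0, 0.002, 0.041, 0.005], [21.9, 16.8, 17.0, 0.002, 0.041, 0.005]]
```

View pics/s5.png

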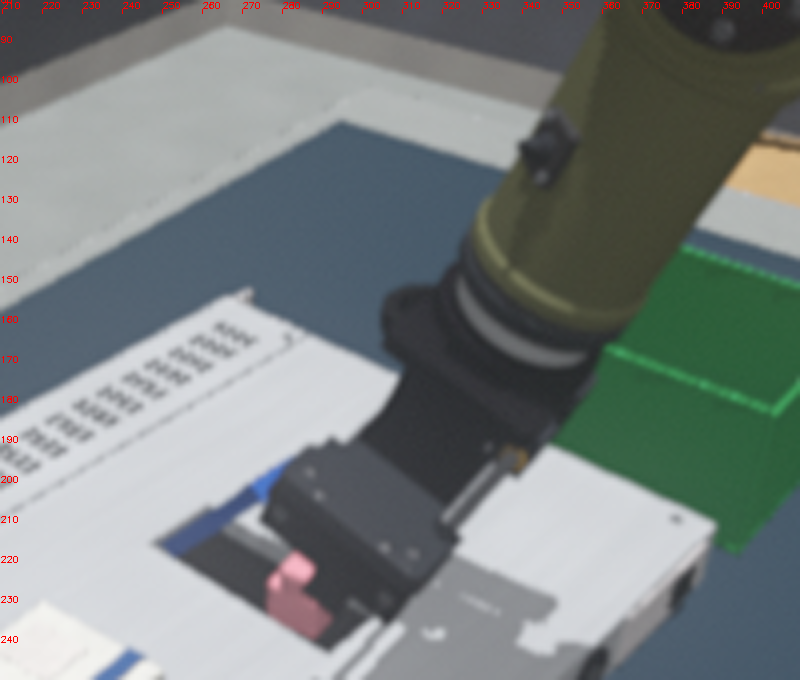

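View pics/t5.png

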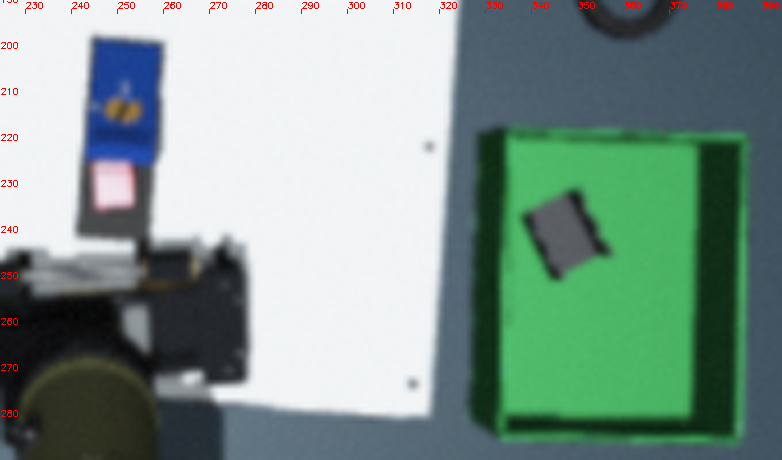

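Request:
apply_moves(
  series=[
    [10.9,8.4,8.5,0.001,0.02,0.003],
    [21.9,16.8,17.0,0.002,0.041,0.005],
    [21.9,16.8,17.0,0.002,0.041,0.005],
    [21.9,16.8,17.0,0.002,0.041,0.005],
  ],
)

```text
time: 9.1
eef_pos: [473.1, 5.4, 121.1]
ee_rot: [0.978, 0.019, 0.209, -0.004]
force: [0.1, 0.2, -0.5]
finger_gap: 65.5
```

```bash
python3 - <<'E'
from h import *
from plan import *
from cell import ctrl
o=grab(tag="c")
s=ctrl.state();print(s["time"],s["joint_positions"].round(2),s["eef_pos"].round(1),R.from_quat(s["ee_rot"]).as_matrix().round(3).tolist(),s["finger_gap"])
crop(o["side"],(230,150,350,250),6.5,"pics/s6.png")
crop(o["top"],(225,190,295,260),8,"pics/t6.png")
plan([(493,9.3,67,.046,.42)],vmax=20,extra=1)
E
```

```text
9.2 [ 0.17 -0.24 -0.22  2.34 -0.08  0.61 -1.54] [473.1   6.3 121.1] [[0.912, 0.04, 0.409], [0.036, -0.999, 0.017], [0.409, -0.0, -0.912]] 65.12222325648246
4 rows
[[-0.8, 0.2, 19.0, 0.0, 0.0, 0.0], [-1.6, 0.5, 38.0, 0.0, 0.0, 0.0], [-2.5, 0.7, 56.9, 0.0, 0.0, 0.0], [-2.5, 0.7, 56.9, 0.0, 0.0, 0.0]]
```

View pics/s6.png

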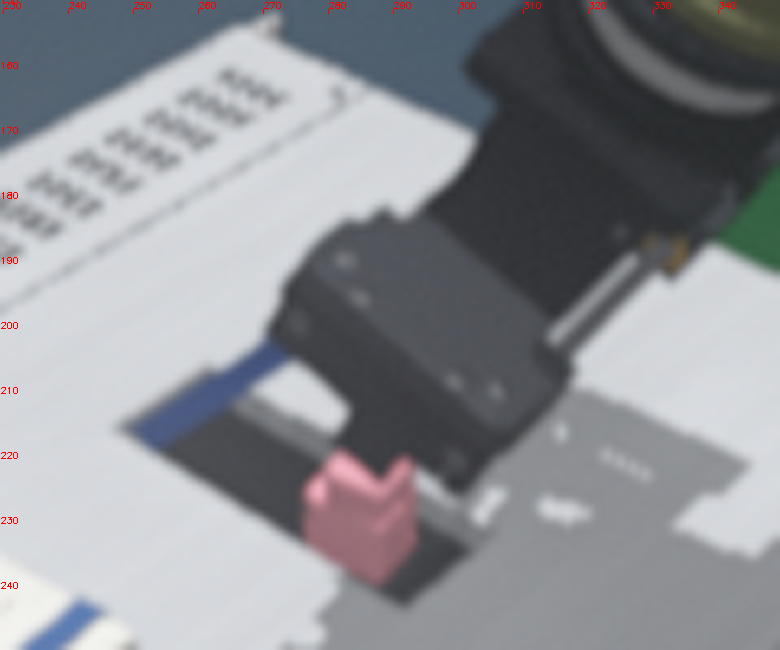

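View pics/t6.png

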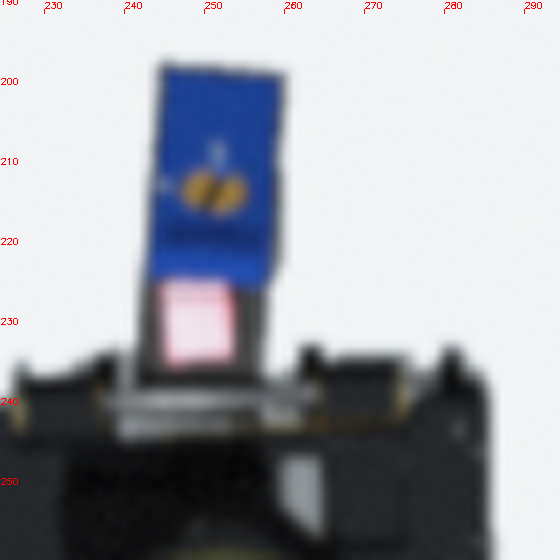

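```bash
python3 - <<'E'
from plan import *
sync()
plan([(470,10.5,114,.046,.43),(490,10.5,67,.046,.43)],vmax=18,extra=1)
E
```

```text
5 rows
[[-5.6, -4.4, 5.3, 0.002, 0.009, -0.006], [-5.9, -4.1, 22.3, 0.002, 0.009, -0.006], [-6.2, -3.8, 39.3, 0.002, 0.009, -0.006], [-6.6, -3.5, 56.3, 0.002, 0.009, -0.006], [-6.6, -3.5, 56.3, 0.002, 0.009, -0.006]]
```

Request:
apply_moves(
  series=[
    [-5.6,-4.4,5.3,0.002,0.009,-0.006],
    [-5.9,-4.1,22.3,0.002,0.009,-0.006],
    [-6.2,-3.8,39.3,0.002,0.009,-0.006],
    [-6.6,-3.5,56.3,0.002,0.009,-0.006],
    [-6.6,-3.5,56.3,0.002,0.009,-0.006],
    [-6.6,-3.5,56.3,0.002,0.009,-0.006],
  ],
)

```text
time: 9.95
eef_pos: [489.7, 11.5, 66.8]
ee_rot: [0.977, 0.023, 0.213, -0.005]
force: [-0.2, 0.2, 0.4]
finger_gap: 65.0
```

```bash
python3 - <<'E'
from h import *
from cell import ctrl
o=grab(tag="c")
s=ctrl.state();print(s["time"],s["joint_positions"].round(2),s["eef_pos"].round(1),s["force"],R.from_quat(s["ee_rot"]).as_matrix().round(3).tolist(),s["finger_gap"])
crop(o["side"],(230,150,350,250),6.5,"pics/s7.png")
crop(o["top"],(225,190,295,260),8,"pics/t7.png")
E
```

```text
10.05 [ 0.17 -0.11 -0.25  2.37 -0.03  0.45 -1.59] [490.1  11.3  67.3] [ 0.10045536 -0.36780517  0.2302035 ] [[0.907, 0.048, 0.418], [0.043, -0.999, 0.02], [0.418, 0.0, -0.908]] 65.14931469686215
```

View pics/s7.png

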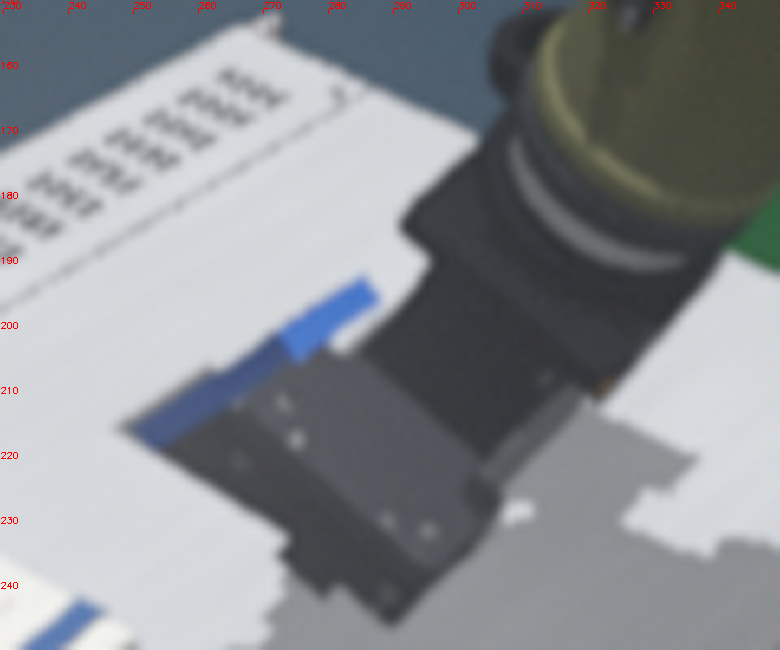

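View pics/t7.png

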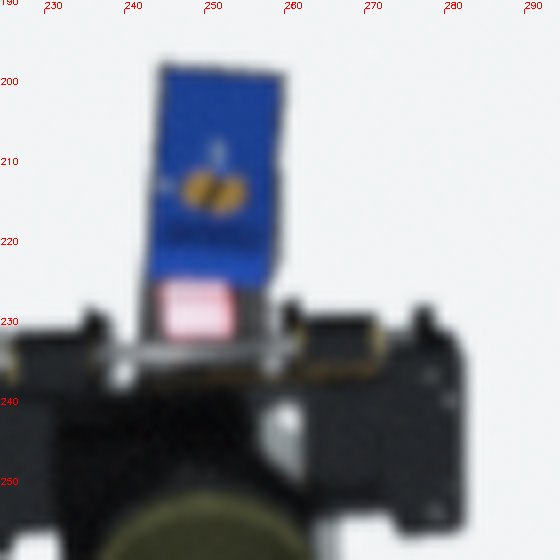

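Request:
apply_moves(
  series=[
    [0,0,0,0,0,0],
    [0,0,0,0,0,0],
    [0,0,0,0,0,0],
    [0,0,0,0,0,0],
    [0,0,0,0,0,0],
    [0,0,0,0,0,0],
  ],
  jaw=1,
  force=8,
)

```text
time: 10.8
eef_pos: [490.0, 11.2, 66.6]
ee_rot: [0.977, 0.023, 0.213, -0.005]
force: [-0.8, -0.5, -0.1]
finger_gap: 25.8
```

```bash
python3 - <<'E'
from plan import *
p,r=cur();print(p)
z=r.apply([0,0,1])
a=p-z*45; b=p-z*75
# keep orientation
t=.43
plan([(a[0],a[1],a[2],.046,t)],vmax=16)
E
```

```text
[489.9566176   10.45412346  67.02879626]
3 rows
[[0.0, 0.0, -15.0, 0.0, 0.0, 0.0], [0.0, 0.0, -30.0, 0.0, 0.0, 0.0], [0.0, 0.0, -45.0, 0.0, 0.0, 0.0]]
```

Request:
apply_moves(
  series=[
    [0,0,-15,0,0,0],
    [0,0,-30,0,0,0],
    [0,0,-45,0,0,0],
    [0,0,-45,0,0,0],
  ],
)

```text
time: 11.3
eef_pos: [471.8, 10.3, 108.6]
ee_rot: [0.976, 0.023, 0.215, -0.005]
force: [0.5, 0.2, 0.2]
finger_gap: 25.8
```

```bash
python3 - <<'E'
from h import *
from plan import *
from cell import ctrl
o=grab(("side",),tag="c")
s=ctrl.state();print(s["time"],s["eef_pos"].round(1),s["finger_gap"])
crop(o["side"],(230,130,350,250),5,"pics/s8.png")
plan([(470,-60,150,.2,.0),(425,-330,155,.47,0)],vmax=52,extra=2)
plan([(425,-330,80,.47,0)],vmax=45,extra=1)
E
```

```text
11.35 [471.5  10.3 107.9] 26.16041813109425
11 rows
[[4.5, 23.2, -13.3, 0.011, -0.143, -0.05], [9.0, 46.3, -26.7, 0.022, -0.286, -0.101], [13.5, 69.5, -40.0, 0.034, -0.43, -0.151], [5.2, 114.1, -44.8, 0.043, -0.429, -0.196], [-3.2, 158.7, -49.5, 0.053, -0.428, -0.24], [-11.5, 203.3, -54.2, 0.063, -0.427, -0.284], [-19.9, 247.9, -59.0, 0.072, -0.426, -0.329], [-28.2, 292.5, -63.7, 0.082, -0.425, -0.373], [-36.6, 337.1, -68.4, 0.092, -0.424, -0.417], [-36.6, 337.1, -68.4, 0.092, -0.424, -0.417], [-36.6, 337.1, -68.4, 0.092, -0.424, -0.417]]
3 rows
[[0.0, 0.0, 37.5, 0.0, 0.0, 0.0], [0.0, 0.1, 75.0, 0.0, 0.0, 0.0], [0.0, 0.1, 75.0, 0.0, 0.0, 0.0]]
```

View pics/s8.png

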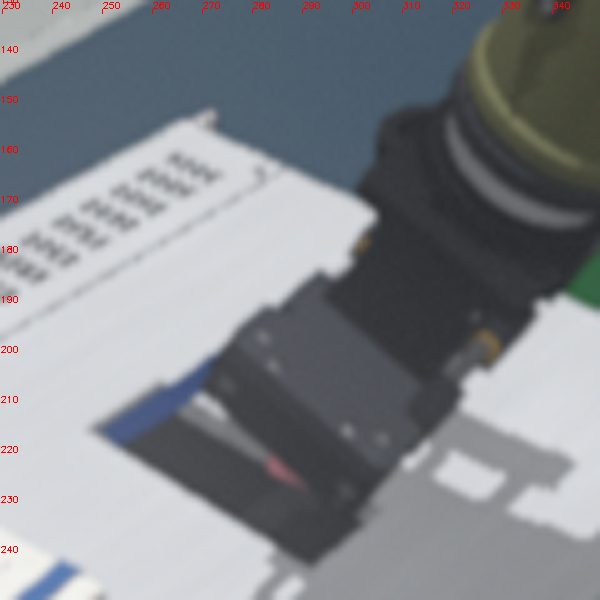

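```bash
python3 - <<'E'
from plan import *
r=rot(.046,.43); p=np.array([489.957,10.454,67.029])-45*r.apply([0,0,1])
json.dump({"p":p.tolist(),"q":r.as_quat().tolist()},open("cmd.json","w"))
plan([(470,-40,165,.2,.0),(415,-335,175,.47,0)],vmax=52,extra=1)
plan([(415,-335,85,.47,0)],vmax=45,extra=1)
E
```

```text
10 rows
[[6.9, 16.5, -17.8, 0.011, -0.143, -0.051], [13.7, 33.0, -35.6, 0.022, -0.286, -0.101], [20.6, 49.5, -53.3, 0.033, -0.429, -0.152], [10.9, 98.2, -59.6, 0.043, -0.429, -0.196], [1.2, 146.9, -65.9, 0.052, -0.428, -0.24], [-8.4, 195.6, -72.2, 0.062, -0.427, -0.285], [-18.1, 244.3, -78.4, 0.072, -0.426, -0.329], [-27.8, 292.9, -84.7, 0.081, -0.425, -0.373], [-37.5, 341.6, -91.0, 0.091, -0.423, -0.417], [-37.5, 341.6, -91.0, 0.091, -0.423, -0.417]]
4 rows
[[0.0, 0.0, 30.0, 0.0, 0.0, 0.0], [0.0, 0.0, 60.0, 0.0, 0.0, 0.0], [0.0, 0.0, 90.0, 0.0, 0.0, 0.0], [0.0, 0.0, 90.0, 0.0, 0.0, 0.0]]
```

Request:
apply_moves(
  series=[
    [6.9,16.5,-17.8,0.011,-0.143,-0.051],
    [13.7,33.0,-35.6,0.022,-0.286,-0.101],
    [20.6,49.5,-53.3,0.033,-0.429,-0.152],
    [10.9,98.2,-59.6,0.043,-0.429,-0.196],
    [1.2,146.9,-65.9,0.052,-0.428,-0.24],
    [-8.4,195.6,-72.2,0.062,-0.427,-0.285],
    [-18.1,244.3,-78.4,0.072,-0.426,-0.329],
    [-27.8,292.9,-84.7,0.081,-0.425,-0.373],
    [-37.5,341.6,-91.0,0.091,-0.423,-0.417],
    [-37.5,341.6,-91.0,0.091,-0.423,-0.417],
    [-37.5,341.6,-91.0,0.091,-0.423,-0.417],
  ],
)

```text
time: 12.72
eef_pos: [415.5, -333.6, 173.4]
ee_rot: [0.972, 0.233, -0.0, -0.001]
force: [-0.5, 1.6, -0.4]
finger_gap: 25.9
```

Request:
apply_moves(
  series=[
    [0,0,30,0,0,0],
    [0,0,60,0,0,0],
    [0,0,90,0,0,0],
    [0,0,90,0,0,0],
  ],
)

```text
time: 13.22
eef_pos: [414.6, -331.3, 82.0]
ee_rot: [0.972, 0.235, -0.001, -0.002]
force: [0.3, 0.6, 0.1]
finger_gap: 26.0
```

Request:
apply_moves(
  series=[
    [0,0,0,0,0,0],
    [0,0,0,0,0,0],
    [0,0,0,0,0,0],
    [0,0,-40,0,0,0],
    [0,0,-85,0,0,0],
    [0,0,-85,0,0,0],
  ],
  jaw=-0.2,
)

```text
time: 13.98
eef_pos: [417.8, -336.2, 174.3]
ee_rot: [0.972, 0.233, 0.004, 0.003]
force: [0.6, 0.6, 0.9]
finger_gap: 52.1
```

```bash
python3 - <<'E'
from h import *
from plan import *
from cell import ctrl
o=grab(tag="d")
s=ctrl.state();print(s["time"],s["eef_pos"].round(1),s["finger_gap"],s["joint_positions"].round(2))
crop(o["side"],(210,100,430,260),3.6,"pics/s9.png")
crop(o["top"],(225,190,395,290),4.6,"pics/t9.png")
E
```

```text
14.075 [ 415.7 -334.5  170.3] 52.19438201801958 [ 0.49  0.12  0.15  1.84 -0.02  1.18 -0.45]
```

View pics/s9.png

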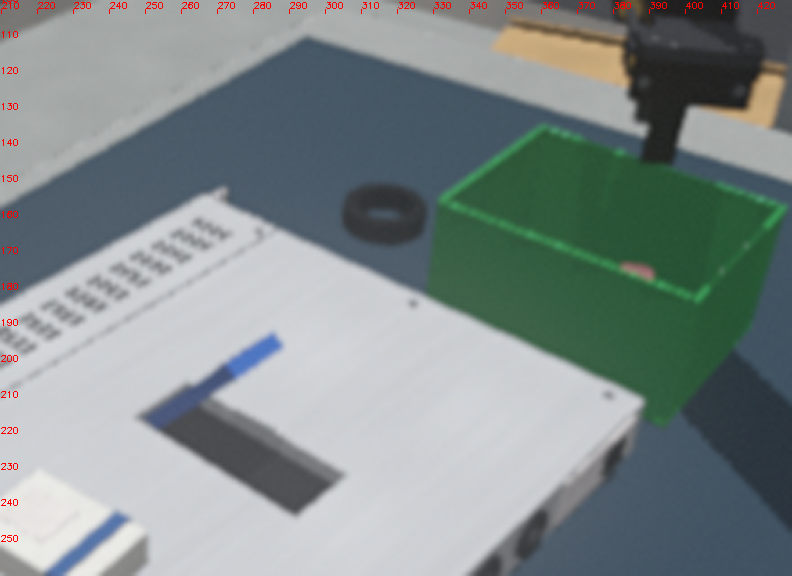

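View pics/t9.png

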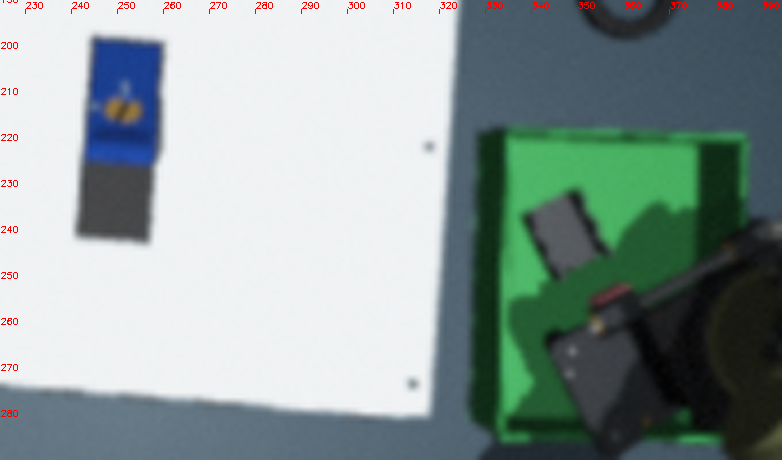

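```bash
cat > press.py <<'E'
from plan import *
SW=(560.4,1.7,-.082)
def sw(x,y,z): return T(SW[0],SW[1],0,SW[2])([[x,y,z]])[0]
def edge(th,d=100,dz=0):
    x=30-d*np.cos(th)+6*np.sin(th); z=38+112*np.sin(th)+6*np.cos(th)
    p=sw(x,0,z); return (p[0],p[1],p[2]+17+dz)
E
python3 - <<'E'
from press import *
ps=np.pi/2-.082
json.dump({"p":[415,-335,170],"q":rot(.47).as_quat().tolist()},open("cmd.json","w"))
a=edge(.87,dz=15)
plan([(a[0],a[1],a[2]+5,ps)],vmax=55,extra=1)
W=[edge(t)+(ps,) for t in np.linspace(.86,0.0,11)]
print(np.round(W,1))
plan([edge(.87,dz=2)+(ps,)]+W[1:],vmax=30)
E
```

```text
8 rows
[[36.7, -35.7, 0.8, 0.0, 0.0, -0.146], [73.3, -71.4, 1.6, 0.0, 0.0, -0.291], [110.0, -107.2, 2.4, 0.0, 0.0, -0.437], [146.7, -142.9, 3.2, 0.0, 0.0, -0.582], [183.3, -178.6, 3.9, 0.0, 0.0, -0.728], [220.0, -214.3, 4.7, 0.0, 0.0, -0.873], [256.7, -250.0, 5.5, 0.0, 0.0, -1.019], [256.7, -250.0, 5.5, 0.0, 0.0, -1.019]]
[[529.8   4.2 143.8   1.5]
 [523.2   4.8 137.6   1.5]
 [517.1   5.3 130.8   1.5]
 [511.5   5.7 123.4   1.5]
 [506.6   6.1 115.5   1.5]
 [502.2   6.5 107.1   1.5]
 [498.5   6.8  98.4   1.5]
 [495.5   7.   89.4   1.5]
 [493.1   7.2  80.1   1.5]
 [491.5   7.4  70.6   1.5]
 [490.6   7.4  61.    1.5]]
11 rows
[[0.0, 0.0, 18.0, 0.0, 0.0, 0.0], [0.0, -7.5, 26.9, 0.0, 0.0, 0.0], [0.0, -13.6, 33.7, 0.0, 0.0, 0.0], [0.0, -19.2, 41.1, 0.0, 0.0, 0.0], [0.0, -24.2, 49.0, 0.0, 0.0, 0.0], [0.0, -28.5, 57.4, 0.0, 0.0, 0.0], [0.0, -32.3, 66.1, 0.0, 0.0, 0.0], [0.0, -35.3, 75.1, 0.0, 0.0, 0.0], [0.0, -37.6, 84.4, 0.0, 0.0, 0.0], [0.0, -39.3, 93.9, 0.0, 0.0, 0.0], [0.0, -40.1, 103.5, 0.0, 0.0, 0.0]]
```

Request:
apply_moves(
  series=[
    [36.7,-35.7,0.8,0,0,-0.146],
    [73.3,-71.4,1.6,0,0,-0.291],
    [110,-107.2,2.4,0,0,-0.437],
    [146.7,-142.9,3.2,0,0,-0.582],
    [183.3,-178.6,3.9,0,0,-0.728],
    [220,-214.3,4.7,0,0,-0.873],
    [256.7,-250,5.5,0,0,-1.019],
    [256.7,-250,5.5,0,0,-1.019],
    [256.7,-250,5.5,0,0,-1.019],
  ],
  jaw=1,
  force=20,
)

```text
time: 15.2
eef_pos: [529.9, 4.2, 163.0]
ee_rot: [0.735, 0.678, -0.001, -0.0]
force: [-0.3, -0.1, 0.4]
finger_gap: 0.3
```

```bash
python3 - <<'E'
from h import *
from cell import ctrl
o=grab(tag="e")
s=ctrl.state();print(s["time"],s["eef_pos"].round(1),s["finger_gap"],s["joint_positions"].round(2))
crop(o["side"],(230,110,350,250),4.2,"pics/s10.png")
E
```

```text
15.3 [530.1   3.1 163.5] 0.18822686080745532 [ 0.13  0.13 -0.2   1.84  0.03  1.18 -0.16]
```

View pics/s10.png

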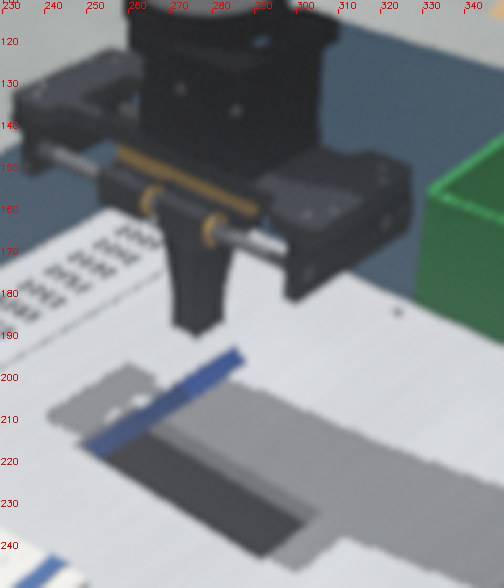

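Request:
apply_moves(
  series=[
    [0,0,18,0,0,0],
    [0,-7.5,26.9,0,0,0],
    [0,-13.6,33.7,0,0,0],
    [0,-19.2,41.1,0,0,0],
    [0,-24.2,49,0,0,0],
    [0,-28.5,57.4,0,0,0],
    [0,-32.3,66.1,0,0,0],
    [0,-35.3,75.1,0,0,0],
    [0,-37.6,84.4,0,0,0],
    [0,-39.3,93.9,0,0,0],
    [0,-40.1,102,0,0,0],
  ],
)

```text
time: 16.68
eef_pos: [490.2, 8.5, 61.2]
ee_rot: [0.735, 0.678, 0.0, -0.0]
force: [-2.8, -0.6, 8.7]
finger_gap: 0.4
```

```bash
python3 - <<'E'
from h import *
from cell import ctrl
o=grab(tag="e")
s=ctrl.state();print(s["time"],s["eef_pos"].round(1),s["finger_gap"],s["force"])
crop(o["side"],(230,110,350,250),4.2,"pics/s11.png")
E
```

```text
16.775 [490.8   8.5  61.6] 0.4851208806360841 [-0.43165105 -0.13959364  0.28757613]
```

View pics/s11.png

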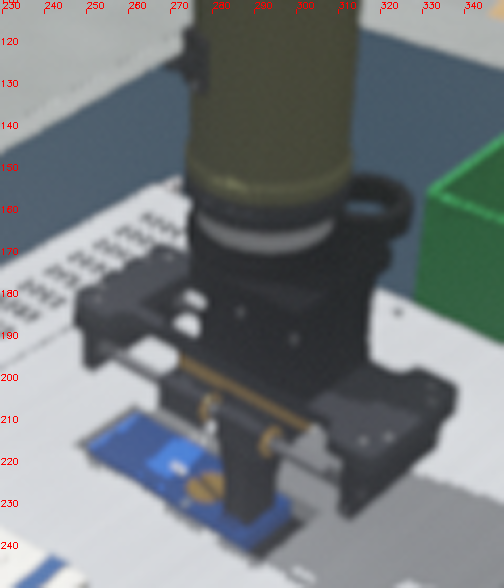

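Request:
apply_moves(
  series=[
    [0,0,1,0,0,0],
    [0,0,2,0,0,0],
    [0,0,2.5,0,0,0],
  ],
)

```text
time: 17.15
eef_pos: [491.3, 8.5, 61.2]
ee_rot: [0.735, 0.678, 0.001, 0.0]
force: [-7.4, -0.0, 17.5]
finger_gap: 0.6
```

```bash
python3 - <<'E'
from press import *
ps=np.pi/2-.082
c=edge(0)
json.dump({"p":[c[0],c[1],60.0],"q":rot(ps).as_quat().tolist()},open("cmd.json","w"))
plan([(c[0],c[1],120,ps),(487,100,225,1.47),(486.6,316.5,225,1.442)],vmax=55,extra=1)
E
```

```text
10 rows
[[0.0, 0.0, -30.0, 0.0, 0.0, 0.0], [0.0, 0.0, -60.0, 0.0, 0.0, 0.0], [30.7, -3.7, -95.0, 0.0, 0.0, 0.006], [61.3, -7.5, -130.0, 0.0, 0.0, 0.013], [92.0, -11.2, -165.0, 0.0, 0.0, 0.019], [145.9, -15.7, -165.0, 0.0, 0.0, 0.026], [199.8, -20.3, -165.0, 0.0, 0.0, 0.033], [253.8, -24.8, -165.0, 0.0, 0.0, 0.04], [307.7, -29.3, -165.0, 0.0, 0.0, 0.047], [307.7, -29.3, -165.0, 0.0, 0.0, 0.047]]
```

Request:
apply_moves(
  series=[
    [0,0,-30,0,0,0],
    [0,0,-60,0,0,0],
    [30.7,-3.7,-95,0,0,0.006],
    [61.3,-7.5,-130,0,0,0.013],
    [92,-11.2,-165,0,0,0.019],
    [145.9,-15.7,-165,0,0,0.026],
    [199.8,-20.3,-165,0,0,0.033],
    [253.8,-24.8,-165,0,0,0.04],
    [307.7,-29.3,-165,0,0,0.047],
    [307.7,-29.3,-165,0,0,0.047],
    [307.7,-29.3,-165,0,0,0.047],
  ],
  jaw=-0.5,
)

```text
time: 18.52
eef_pos: [486.6, 316.9, 224.0]
ee_rot: [0.751, 0.661, 0.0, 0.0]
force: [0.5, 0.8, -0.6]
finger_gap: 65.1
```

```bash
python3 - <<'E'
from h import *
from cell import ctrl
o=grab(tag="f")
s=ctrl.state();print(s["time"],s["eef_pos"].round(1),s["finger_gap"],s["joint_positions"].round(2),s["force"])
crop(o["side"],(240,195,310,250),11,"pics/s12.png")
crop(o["side"],(110,170,230,370),3,"pics/s13.png")
crop(o["top"],(232,190,272,250),10,"pics/t12.png")
crop(o["top"],(85,190,205,270),6.5,"pics/t13.png")
E
```

```text
18.625 [487.1 315.7 224.4] 65.33514285543096 [-0.21  0.21 -0.47  1.64  0.1   1.31 -0.83] [-0.07905941  0.20300499 -0.56591698]
```

View pics/s12.png

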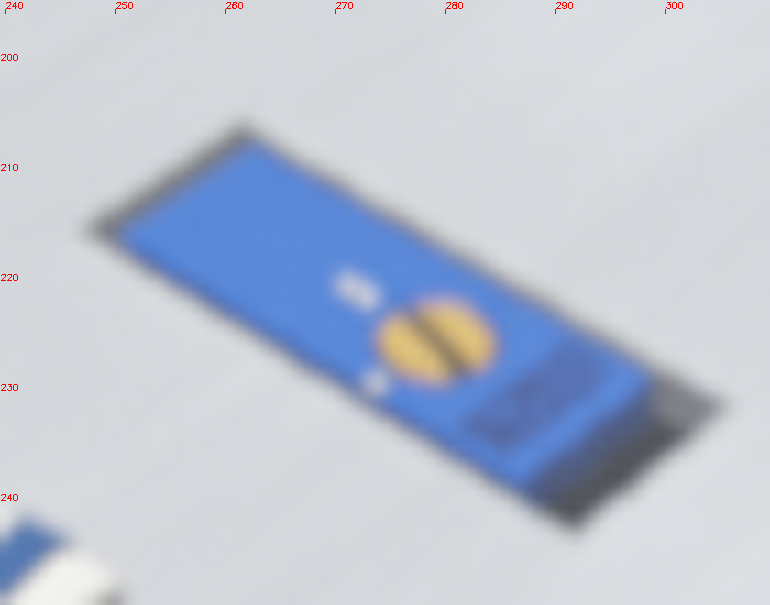

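View pics/s13.png

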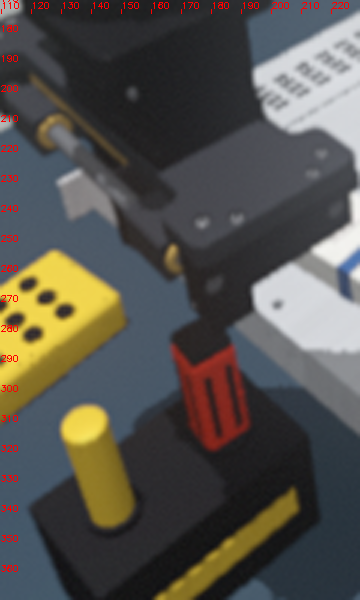

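View pics/t12.png

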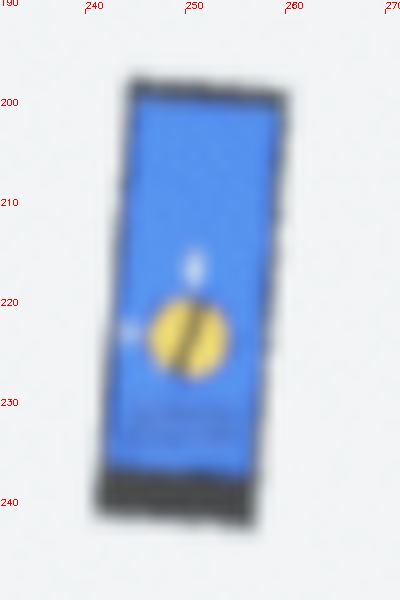

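View pics/t13.png

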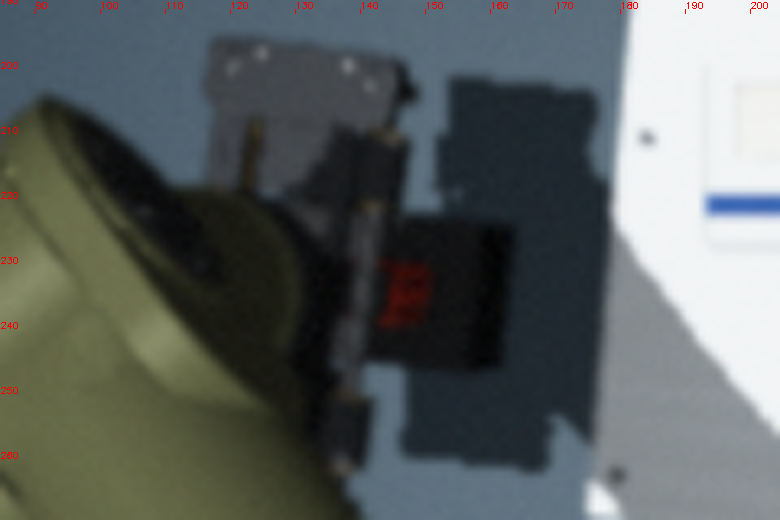

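Request:
apply_moves(
  series=[
    [0,0,35,0,0,0],
    [0,0,70,0,0,0],
    [0,0,102,0,0,0],
    [0,0,102,0,0,0],
    [0,0,102,0,0,0],
  ],
)

```text
time: 19.25
eef_pos: [487.5, 317.0, 124.2]
ee_rot: [0.751, 0.66, 0.001, 0.001]
force: [0.4, 0.6, 0.6]
finger_gap: 65.4
```

```bash
python3 - <<'E'
from h import *
from cell import ctrl
o=grab(tag="f2")
s=ctrl.state();print(s["time"],s["eef_pos"].round(1),s["finger_gap"],s["joint_positions"].round(2),s["force"])
crop(o["side"],(100,220,240,370),3.8,"pics/s14.png")
E
```

```text
19.35 [487.7 317.6 124.7] 65.30603697088469 [-0.23  0.29 -0.46  1.75  0.14  1.12 -0.86] [0.23055662 1.06529682 0.1124426 ]
```

View pics/s14.png

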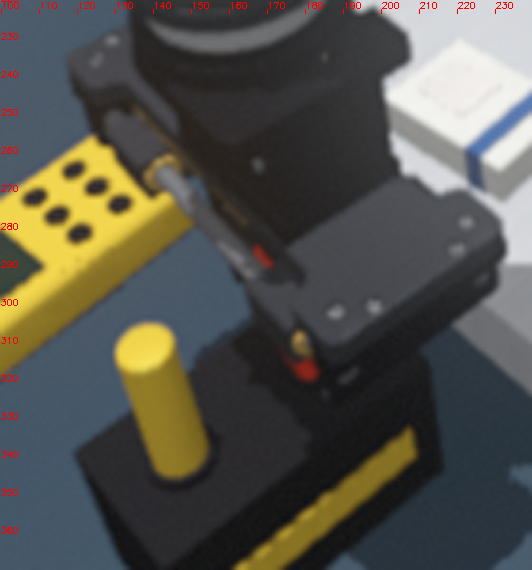

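Red handle sits between the fingers. Close.

Request:
apply_moves(
  series=[
    [0,0,0,0,0,0],
    [0,0,0,0,0,0],
    [0,0,0,0,0,0],
    [0,0,0,0,0,0],
    [0,0,0,0,0,0],
    [0,0,0,0,0,0],
  ],
  jaw=1,
  force=45,
)

```text
time: 20.1
eef_pos: [486.3, 317.2, 122.7]
ee_rot: [0.751, 0.661, 0.0, 0.0]
force: [-0.1, -0.1, -0.1]
finger_gap: 25.9
```

Request:
apply_moves(
  series=[
    [0,0,0,0,0,0],
    [0,0,-30,0,0,0],
    [0,0,-60,0,0,0],
    [0,0,-95,0,0,0],
    [0,0,-130,0,0,0],
    [0,0,-130,0,0,0],
    [0,0,-130,0,0,0],
  ],
)

```text
time: 20.98
eef_pos: [485.9, 316.8, 251.6]
ee_rot: [0.751, 0.661, -0.0, 0.0]
force: [-0.3, 0.3, -2.3]
finger_gap: 26.2
```

```bash
python3 - <<'E'
from h import *
from cell import ctrl
o=grab(tag="g")
s=ctrl.state();print(s["time"],s["eef_pos"].round(1),s["finger_gap"],s["joint_positions"].round(2),s["force"],s["torque"])
crop(o["side"],(100,170,240,330),3.8,"pics/s15.png")
E
```

```text
21.075 [485.6 316.6 250.9] 25.989566703304863 [-0.21  0.2  -0.47  1.6   0.09  1.37 -0.82] [-0.83751533 -0.74286666 -1.73531585] [-0.01395373 -0.08758896  0.00446184]
```

View pics/s15.png

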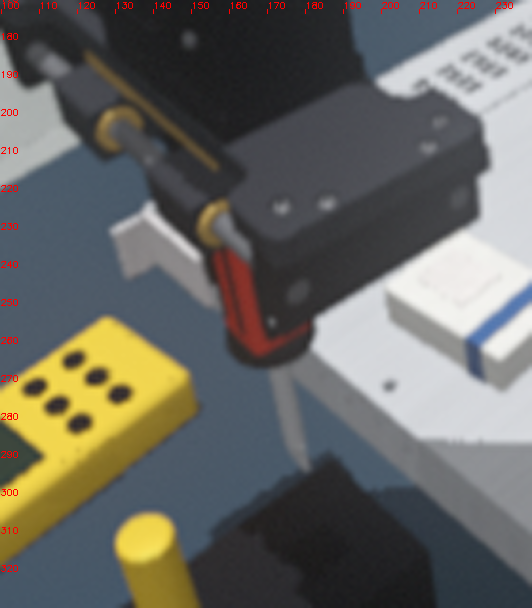

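```bash
python3 - <<'E'
from h import *
o=load("g")
p=o["side"]
crop(p,(150,250,200,300),14,"pics/s16.png")
TCP=np.array([485.6,316.6,250.9]); yaw=1.442-np.pi/2
for h in (-109.7,-95.7,-37.7): print(proj(p,TCP+[0,0,h]))
E
```

```text
[[178.30691638 290.59405687]]
[[177.00575508 284.64718477]]
[[171.18577665 257.93157026]]
```

View pics/s16.png

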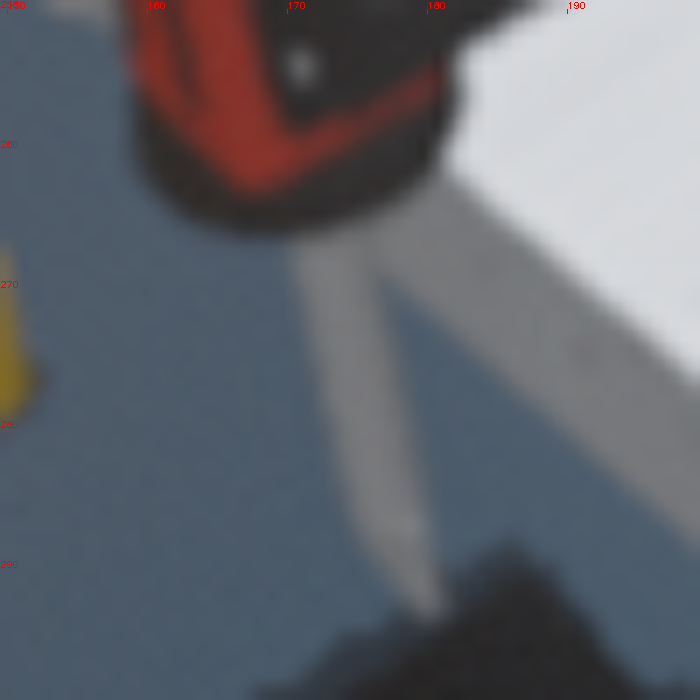

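```bash
python3 - <<'E'
from h import *
p=load("g")["side"]
TCP=np.array([485.6,316.6,250.9-109.7]); c=proj(p,TCP)[0]
y=1.442-np.pi/2
for n,a in(("jaw",y),("perp",y+np.pi/2)):
    d=np.array([np.cos(a),np.sin(a),0])*6
    print(n,(proj(p,TCP+d)-proj(p,TCP-d))[0])
E
```

```text
jaw [-4.36683235 -4.51662039]
perp [-6.5456303   4.35073803]
```

```bash
python3 - <<'E'
from h import *
o=load("f"); S,Tp=o["side"],o["top"]
offS=np.array([.403,.994]);offT=np.array([-.116,-.061])
f=lambda x,y:np.array((240+x/11-.5,195+y/11-.5)); g=lambda x,y:np.array((232+x/10-.5,190+y/10-.5))
# brass centroid
for n,p,off,box in(("S",S,offS,(272,218,288,234)),("T",Tp,offT,(243,216,258,231))):
    l,t,r,b=box; im=p["color"][t:b,l:r].astype(float)
    w=np.clip(im[:,:,0]-im[:,:,2]+60,0,None)  # red minus blue
    bl=np.median(im[:,:,2]); m=(im[:,:,0]>im[:,:,2]-30)
    yy,xx=np.nonzero(m); c=np.array([xx.min()+xx.max(),yy.min()+yy.max()])/2+[l,t]
    m8=cv2.resize(im,None,fx=8,fy=8,interpolation=cv2.INTER_CUBIC); mm=(m8[:,:,0]>m8[:,:,2]-20).astype(np.uint8)
    cn=max(cv2.findContours(mm,0,2)[0],key=cv2.contourArea); h=cv2.convexHull(cn); e=cv2.fitEllipse(h)
    c=(np.array(e[0])+.5)/8-.5+[l,t]; print(n,"brass ell",c,np.array(e[1])/8,e[2],"world",atz(p,[c-off],44),"nooff",atz(p,[c],44))
    # slot: dark within ellipse
    g8=m8.sum(2); mask=np.zeros(g8.shape,np.uint8); cv2.ellipse(mask,(e[0],(e[1][0]*.8,e[1][1]*.8),e[2]),1,-1)
    ww=np.where(mask>0,np.clip(np.median(g8[mask>0])-g8,0,None),0); yy,xx=np.nonzero(ww>0)
    pts=atz(p,(np.c_[xx,yy]+.5)/8-.5+[l,t]-off,44)[:,:2]; W=ww[yy,xx]**2
    mu=(pts*W[:,None]).sum(0)/W.sum(); C=((pts-mu)*W[:,None]).T@(pts-mu); v=np.linalg.eigh(C); d=v[1][:,1]; print("slot ctr",mu,"yaw",np.arctan2(d[1],d[0])%np.pi-np.pi, "eig",np.sqrt(v[0]/W.sum()))
a=atz(S,[f(415,312)-offS,f(465,372)-offS],44); b=atz(Tp,[g(200,305)-offT,g(180,372)-offT],44)
for q in(a,b): d=q[0]-q[1]; print("yaw",np.arctan2(d[1],d[0]),q.mean(0))
# recess edges in T for yaw ref
for q in ([g(132,90),g(100,512)],[g(287,95),g(252,522)]):
    w=atz(Tp,q,44); d=w[0]-w[1]; print("recess yaw",np.arctan2(d[1],d[0]))
E
```

```text
S brass ell [279.19161844 225.66182232] [ 7.46966171 10.78375149] 89.72811126708984 world [[518.74265679   5.37881565  44.        ]] nooff [[515.99761855   7.57477163  44.        ]]
slot ctr [517.10626262   5.78863188] yaw -0.41349392250026806 eig [1.34114827 5.64870746]
T brass ell [250.42256975 223.34832191] [7.65372705 8.07806778] 106.5392837524414 world [[518.76423396   5.21364862  44.        ]] nooff [[518.95376692   5.57051509  44.        ]]
slot ctr [518.93181909   5.21341727] yaw -0.3443879280398692 eig [1.38515963 5.83991077]
yaw -0.4280019400032967 [518.42299662   4.70428398  44.        ]
yaw -0.2945039613250742 [518.76231361   4.9735409   44.        ]
recess yaw -0.07878812392998748
recess yaw -0.08714679595478059
```

```bash
python3 - <<'E'
from plan import *
json.dump({"p":[486.6,316.5,253],"q":rot(1.442).as_quat().tolist()},open("cmd.json","w"))
plan([(518.7,5.3,250,1.21),(518.7,5.3,164,1.21)],vmax=50,extra=2)
E
```

```text
11 rows
[[-43.5, 10.3, 0.4, 0.0, 0.0, 0.033], [-87.0, 20.5, 0.9, 0.0, 0.0, 0.066], [-130.5, 30.8, 1.3, 0.0, 0.0, 0.099], [-174.0, 41.0, 1.7, 0.0, 0.0, 0.133], [-217.5, 51.3, 2.1, 0.0, 0.0, 0.166], [-261.0, 61.5, 2.6, 0.0, 0.0, 0.199], [-304.5, 71.8, 3.0, 0.0, 0.0, 0.232], [-304.5, 71.8, 46.0, 0.0, 0.0, 0.232], [-304.5, 71.8, 89.0, 0.0, 0.0, 0.232], [-304.5, 71.8, 89.0, 0.0, 0.0, 0.232], [-304.5, 71.8, 89.0, 0.0, 0.0, 0.232]]
```

Request:
apply_moves(
  series=[
    [-43.5,10.3,0.4,0,0,0.033],
    [-87,20.5,0.9,0,0,0.066],
    [-130.5,30.8,1.3,0,0,0.099],
    [-174,41,1.7,0,0,0.133],
    [-217.5,51.3,2.1,0,0,0.166],
    [-261,61.5,2.6,0,0,0.199],
    [-304.5,71.8,3,0,0,0.232],
    [-304.5,71.8,40,0,0,0.232],
    [-304.5,71.8,75,0,0,0.232],
    [-304.5,71.8,89,0,0,0.232],
    [-304.5,71.8,89,0,0,0.232],
    [-304.5,71.8,89,0,0,0.232],
  ],
)

```text
time: 22.58
eef_pos: [519.7, 6.3, 165.0]
ee_rot: [0.822, 0.569, 0.001, 0.001]
force: [0.6, 0.5, -0.8]
finger_gap: 25.8
```

```bash
python3 - <<'E'
from h import *
from cell import ctrl
o=grab(tag="k")
s=ctrl.state();print(s["time"],s["eef_pos"].round(1),s["finger_gap"],s["joint_positions"].round(2),s["force"],s["torque"])
p=o["side"]
crop(p,(240,180,310,250),11,"pics/s17.png")
for h in (-109.7,-95.7,-37.7): print(proj(p,s["eef_pos"]+[0,0,h]))
E
```

```text
22.675 [519.8   6.2 165.2] 25.977492604895055 [ 0.14  0.1  -0.21  1.86  0.02  1.17 -0.44] [ 0.1700295   0.36345858 -1.85046504] [-0.02190007 -0.07905621 -0.02101928]
[[278.29497204 220.83167421]]
[[278.4433421  216.08085852]]
[[279.0888476  195.32266499]]
```

View pics/s17.png

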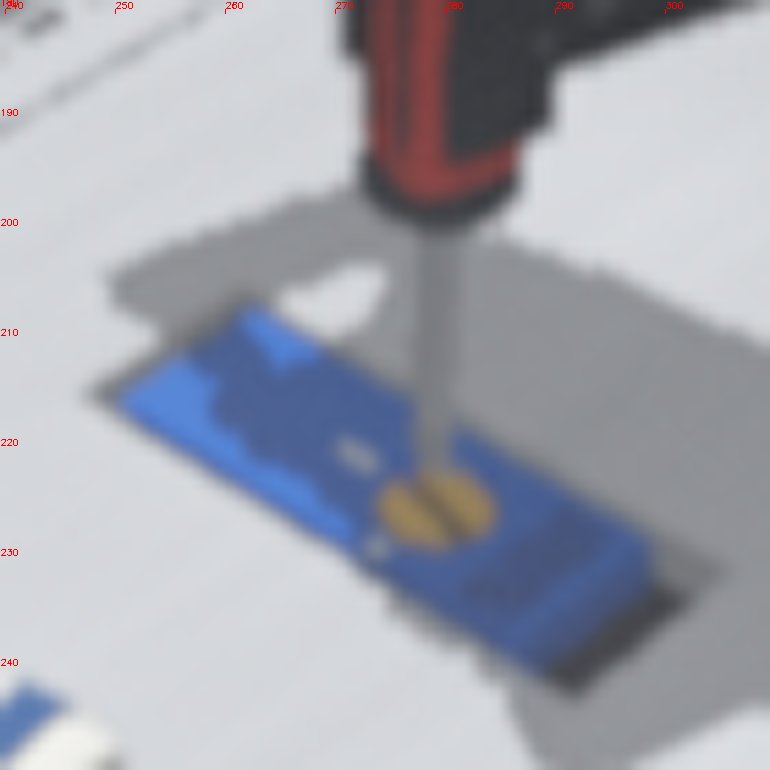

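Request:
apply_moves(
  series=[
    [0,0,4,0,0,0],
    [0,0,8,0,0,0],
    [0,0,8,0,0,0],
    [0,0,8,0,0,0],
  ],
)

```text
time: 23.18
eef_pos: [518.8, 6.1, 155.7]
ee_rot: [0.822, 0.569, 0.0, 0.0]
force: [-0.3, 0.4, -0.9]
finger_gap: 25.5
```

```bash
python3 - <<'E'
from h import *
from cell import ctrl
o=grab(tag="k2")
ps=[]
for i in range(1):
    s=ctrl.state();print(s["time"],s["eef_pos"].round(1),s["force"].round(2))
crop(o["side"],(264,210,294,240),24,"pics/s18.png")
crop(o["top"],(225,190,275,240),12,"pics/t18.png")
E
```

```text
23.275 [518.9   6.1 155.8] [-0.01  0.26 -0.87]
```

View pics/s18.png

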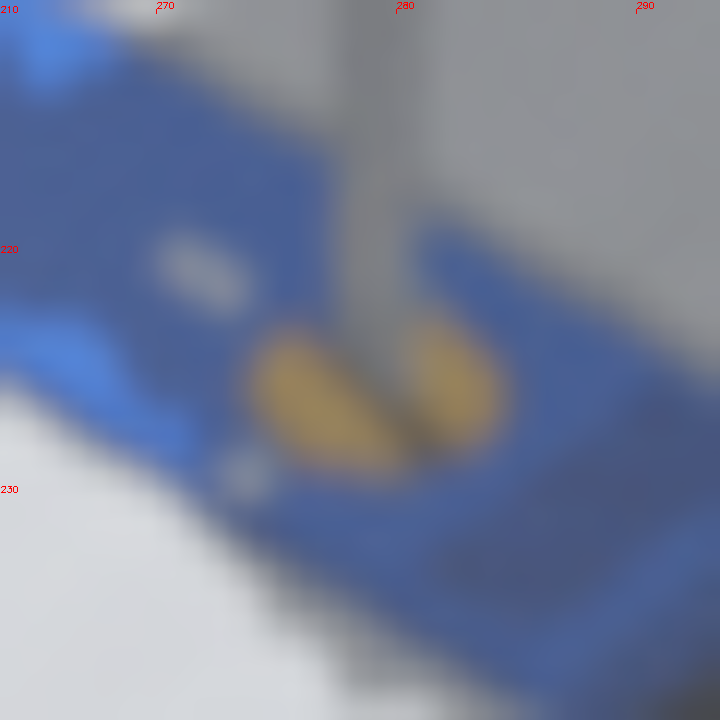

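View pics/t18.png

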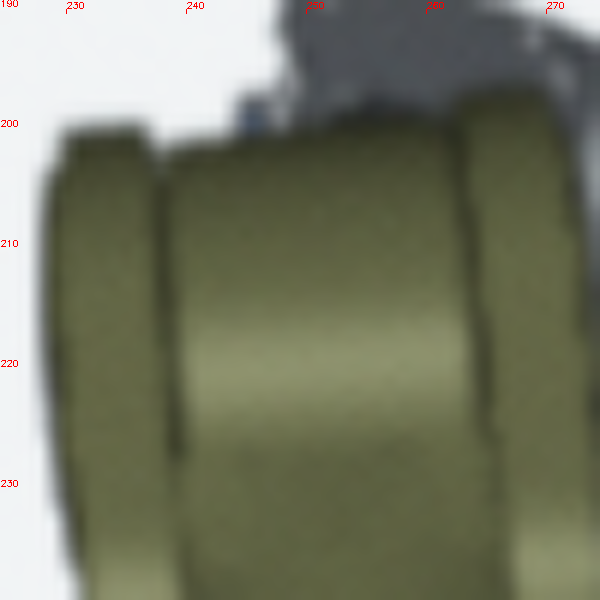

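Request:
apply_moves(
  series=[
    [0,0,1,0,0,0],
    [0,0,2,0,0,0],
    [0,0,3,0,0,0],
    [0,0,3.5,0,0,0],
    [0,0,3.5,0,0,0],
  ],
)

```text
time: 23.9
eef_pos: [518.8, 6.1, 152.2]
ee_rot: [0.822, 0.569, 0.0, 0.0]
force: [0.3, 0.8, -2.2]
finger_gap: 25.9
```

Request:
apply_moves(
  series=[
    [0,0,1,0,0,0],
    [0,0,2,0,0,0],
    [0,0,2.5,0,0,0],
    [0,0,2.5,0,0,0],
  ],
)

```text
time: 24.4
eef_pos: [518.8, 6.1, 149.7]
ee_rot: [0.822, 0.569, 0.0, 0.0]
force: [-0.4, -0.6, -1.4]
finger_gap: 25.8
```

```bash
python3 - <<'E'
from h import *
from cell import ctrl
o=grab(("side",),tag="k3")
s=ctrl.state();print(s["time"],s["eef_pos"].round(1),s["force"].round(2),s["torque"].round(3),s["joint_positions"].round(2))
crop(o["side"],(264,210,294,240),24,"pics/s19.png")
E
```

```text
24.45 [518.8   6.1 149.7] [-0.45  0.21 -1.26] [-0.    -0.095  0.006] [ 0.14  0.12 -0.21  1.88  0.03  1.14 -0.45]
```

View pics/s19.png

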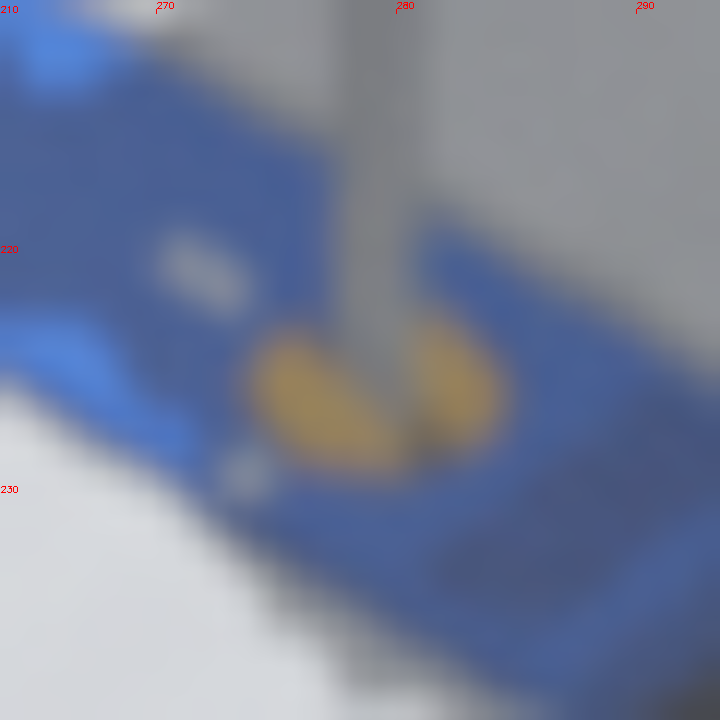

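Request:
apply_moves(
  series=[
    [0,0,0,0,0,0.1],
    [0,0,0,0,0,0.2],
    [0,0,0,0,0,0.3],
    [0,0,0,0,0,0.4],
  ],
)

```text
time: 24.95
eef_pos: [518.5, 5.8, 149.7]
ee_rot: [0.92, 0.393, 0.0, 0.0]
force: [-0.1, -0.7, -1.7]
finger_gap: 25.6
```

```bash
python3 - <<'E'
from h import *
from cell import ctrl
o=grab(("side",),tag="k4")
s=ctrl.state();print(s["time"],s["eef_pos"].round(1),s["force"].round(2),s["torque"].round(3),s["joint_positions"].round(2))
crop(o["side"],(264,210,294,240),24,"pics/s20.png")
E
```

```text
25.0 [518.5   5.8 149.7] [-1.12 -0.91 -1.38] [-0.211  0.137  0.049] [ 0.12  0.12 -0.19  1.88  0.02  1.14 -0.85]
```

View pics/s20.png

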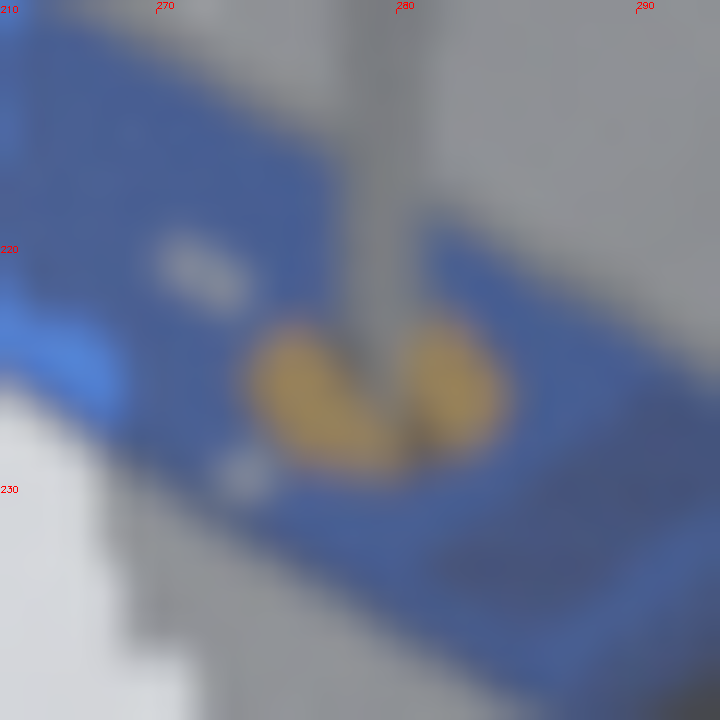

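Request:
apply_moves(
  series=[
    [0,0,0,0,0,0.1],
    [0,0,0,0,0,0.2],
    [0,0,0,0,0,0.3],
    [0,0,0,0,0,0.4],
    [0,0,0,0,0,0.5],
    [0,0,0,0,0,0.6],
  ],
)

```text
time: 25.75
eef_pos: [518.6, 5.9, 149.7]
ee_rot: [0.995, 0.105, 0.0, 0.0]
force: [-0.9, -0.5, -0.4]
finger_gap: 26.0
```

```bash
python3 - <<'E'
from h import *
from cell import ctrl
o=grab(("side",),tag="k4")
s=ctrl.state();print(s["time"],s["eef_pos"].round(1),s["force"].round(2),s["torque"].round(3),s["joint_positions"].round(2))
crop(o["side"],(264,210,294,240),24,"pics/s21.png")
E
```

```text
25.8 [518.6   5.9 149.7] [-1.3  -0.48 -0.41] [-0.109  0.262  0.06 ] [ 0.08  0.12 -0.16  1.88  0.02  1.14 -1.44]
```

View pics/s21.png

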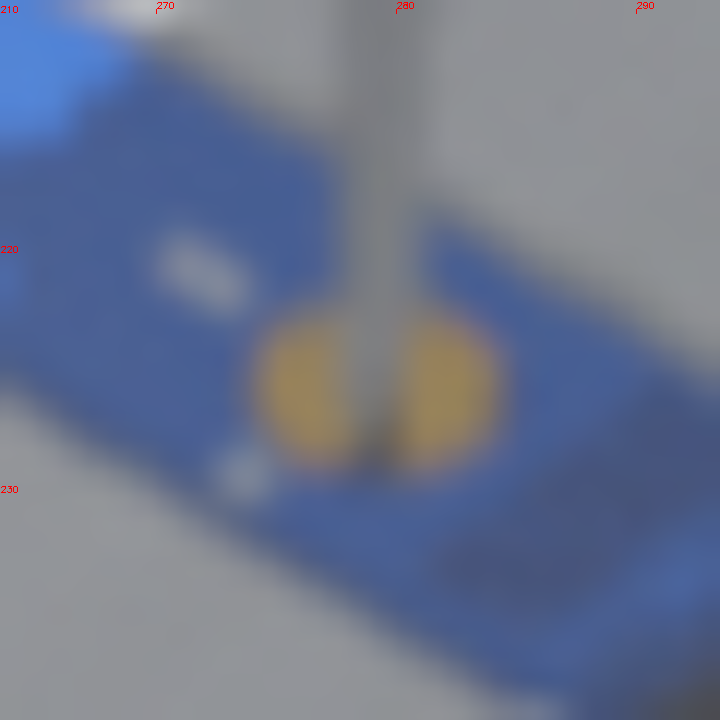

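Request:
apply_moves(
  series=[
    [0,0,0,0,0,0.1],
    [0,0,0,0,0,0.2],
    [0,0,0,0,0,0.3],
    [0,0,0,0,0,0.4],
    [0,0,0,0,0,0.5],
  ],
)

```text
time: 26.42
eef_pos: [518.6, 6.0, 149.7]
ee_rot: [0.99, -0.144, 0.0, -0.0]
force: [-0.3, -0.4, -0.4]
finger_gap: 26.3
```

```bash
python3 - <<'E'
from h import *
from cell import ctrl
s=ctrl.state();print(s["time"],s["eef_pos"].round(1),s["force"].round(2),s["torque"].round(3),s["joint_positions"].round(2),s["effort"].round(2))
E
```

```text
26.425 [518.6   6.  149.7] [-0.3  -0.38 -0.42] [-0.084  0.317  0.057] [ 0.06  0.11 -0.13  1.89  0.02  1.14 -1.94] [  0.14 -36.01  -0.53 -30.07  -0.13  -0.46   0.75]
```

Request:
apply_moves(
  series=[
    [0,0,0,0,0,0.05],
    [0,0,0,0,0,0.1],
  ],
)

```text
time: 26.68
eef_pos: [518.6, 6.0, 149.7]
ee_rot: [0.981, -0.193, 0.0, -0.0]
force: [-1.5, 0.2, -0.3]
finger_gap: 26.2
```

```bash
python3 - <<'E'
from h import *
from cell import ctrl
o=grab(("side",),tag="k5")
s=ctrl.state();print(s["time"],s["eef_pos"].round(1),s["force"].round(2),s["torque"].round(3),s["joint_positions"].round(3),2*np.arctan2(s["ee_rot"][1],s["ee_rot"][0]))
crop(o["side"],(264,210,294,240),24,"pics/s22.png")
E
```

```text
26.725 [518.6   6.  149.7] [-0.36 -0.26 -0.84] [-0.071  0.257  0.065] [ 0.053  0.114 -0.123  1.886  0.015  1.143 -2.036] -0.3892873111944554
```

View pics/s22.png

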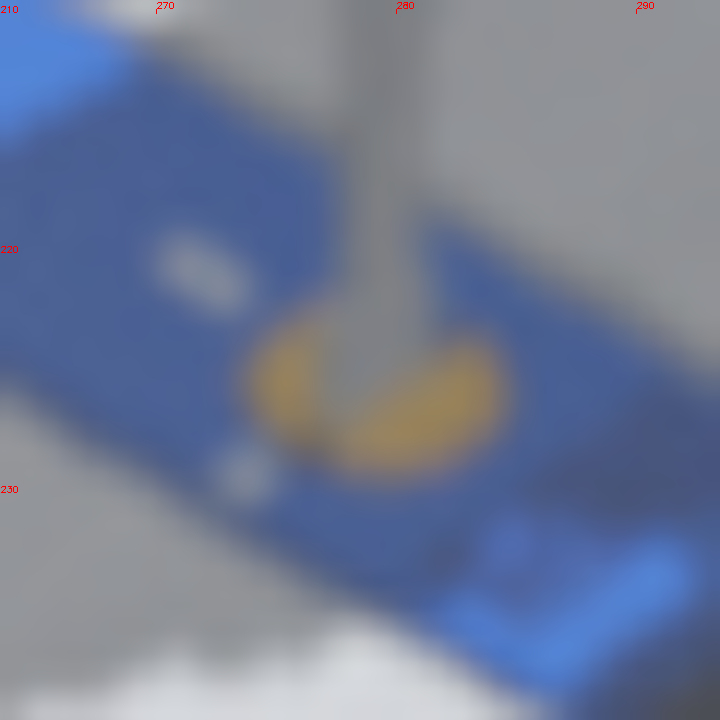

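Request:
apply_moves(
  series=[
    [0,0,0,0,0,0.04],
    [0,0,0,0,0,0.08],
  ],
)

```text
time: 26.98
eef_pos: [518.6, 6.1, 149.7]
ee_rot: [0.973, -0.231, 0.0, -0.0]
force: [-1.4, -0.5, -1.3]
finger_gap: 25.9
```

```bash
python3 - <<'E'
from h import *
from cell import ctrl
s=ctrl.state();print(s["time"],s["eef_pos"].round(1),s["force"].round(2),s["torque"].round(3),s["effort"].round(2)[-1],2*np.arctan2(s["ee_rot"][1],s["ee_rot"][0]))
E
```

```text
26.975 [518.6   6.1 149.7] [-1.37 -0.45 -1.29] [-0.073  0.257  0.102] 0.21 -0.46691718824493345
```

Request:
apply_moves(
  series=[
    [0,0,0,0,0,0.04],
    [0,0,0,0,0,0.08],
  ],
)

```text
time: 27.22
eef_pos: [518.6, 6.1, 149.7]
ee_rot: [0.963, -0.27, 0.0, -0.0]
force: [-0.9, -0.5, -1.0]
finger_gap: 26.2
```

```bash
python3 - <<'E'
from h import *
from cell import ctrl
o=grab(("side",),tag="k6")
s=ctrl.state();print(s["time"],s["eef_pos"].round(1),s["force"].round(2),s["torque"].round(3),s["effort"].round(2)[-1],2*np.arctan2(s["ee_rot"][1],s["ee_rot"][0]))
crop(o["side"],(256,170,306,240),10,"pics/s23.png")
E
```

```text
27.275 [518.6   6.  149.7] [-0.72 -1.22 -1.19] [-0.02   0.281  0.116] -0.22 -0.5481514566117239
```

View pics/s23.png

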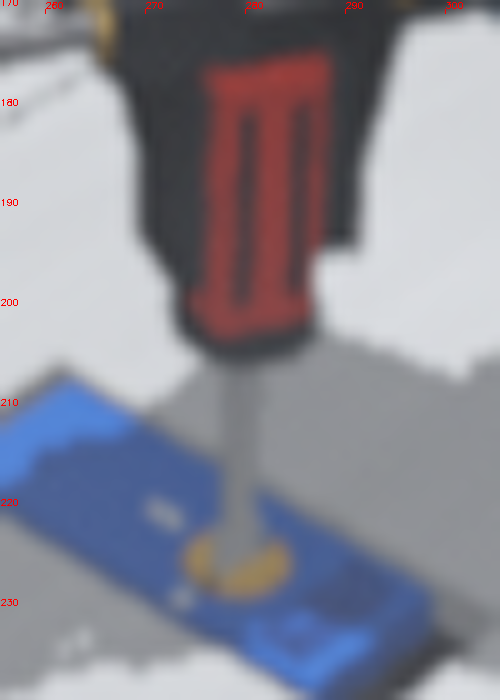

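Request:
apply_moves(
  series=[
    [0,0,0,0,0,0.03],
    [0,0,0,0,0,0.08],
    [0,0,0,0,0,0.12],
  ],
  force=60,
)

```text
time: 27.65
eef_pos: [518.6, 6.4, 149.7]
ee_rot: [0.945, -0.328, 0.0, -0.0]
force: [-1.0, 0.6, -0.8]
finger_gap: 25.8
```

```bash
python3 - <<'E'
from h import *
from cell import ctrl
o=grab(("side",),tag="k7")
s=ctrl.state();print(s["time"],s["eef_pos"].round(1),s["force"].round(2),s["torque"].round(3),s["finger_gap"],2*np.arctan2(s["ee_rot"][1],s["ee_rot"][0]))
crop(o["side"],(264,205,294,235),24,"pics/s24.png")
E
```

```text
27.7 [518.6   6.4 149.7] [-1.48 -0.36  0.01] [0.189 0.411 0.305] 25.474038777734314 -0.6698882026424597
```

View pics/s24.png

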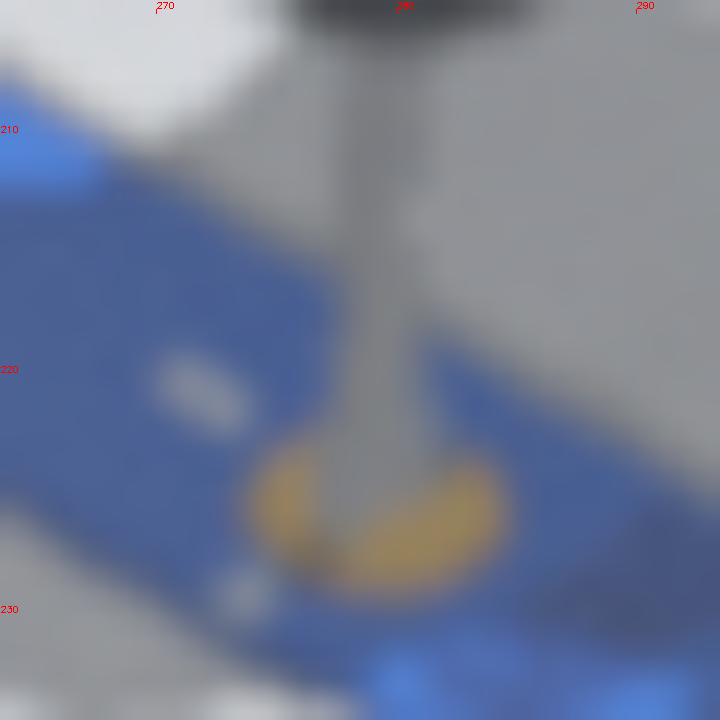

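Request:
apply_moves(
  series=[
    [0,0,0,0,0,-0.08],
    [0,0,0,0,0,-0.15],
  ],
)

```text
time: 27.95
eef_pos: [518.6, 6.3, 149.7]
ee_rot: [0.967, -0.255, 0.0, -0.0]
force: [-0.5, 0.5, -0.0]
finger_gap: 26.4
```

```bash
python3 - <<'E'
from h import *
from cell import ctrl
s=ctrl.state();print(s["time"],s["eef_pos"].round(1),s["force"].round(2),s["torque"].round(3),s["finger_gap"],2*np.arctan2(s["ee_rot"][1],s["ee_rot"][0]))
E
```

```text
27.95 [518.6   6.3 149.7] [-0.54  0.5  -0.05] [0.154 0.447 0.085] 26.38206117827746 -0.515145461860852
```

Request:
apply_moves(
  series=[
    [0,0,0,0,0,-0.08],
    [0,0,0,0,0,-0.15],
  ],
)

```text
time: 28.2
eef_pos: [518.6, 6.2, 149.7]
ee_rot: [0.983, -0.182, 0.0, -0.0]
force: [-1.2, -0.7, -0.9]
finger_gap: 25.8
```

```bash
python3 - <<'E'
from h import *
from cell import ctrl
s=ctrl.state();print(s["time"],s["eef_pos"].round(1),s["force"].round(2),s["torque"].round(3),s["finger_gap"],2*np.arctan2(s["ee_rot"][1],s["ee_rot"][0]))
E
```

```text
28.2 [518.6   6.2 149.7] [-1.24 -0.72 -0.93] [0.076 0.404 0.016] 25.770476592915724 -0.3653607609127939
```

Request:
apply_moves(
  series=[
    [0,0,0,0,0,-0.08],
    [0,0,0,0,0,-0.17],
    [0,0,-2,0,0,-0.17],
    [0,0,-6,0,0,-0.17],
    [0,0,-30,0,0,-0.17],
    [0,0,-70,0,0,-0.17],
    [0,0,-100,0,0,-0.17],
    [0,0,-100,0,0,-0.17],
  ],
)

```text
time: 29.2
eef_pos: [520.6, 6.2, 252.7]
ee_rot: [0.995, -0.1, 0.004, -0.001]
force: [-0.2, -0.2, -1.8]
finger_gap: 25.9
```

```bash
python3 - <<'E'
from h import *
from cell import ctrl
o=grab(tag="l")
s=ctrl.state();print(s["time"],s["eef_pos"].round(1),s["force"].round(2),s["torque"].round(3),s["finger_gap"],2*np.arctan2(s["ee_rot"][1],s["ee_rot"][0]),s["joint_positions"].round(2))
crop(o["side"],(240,150,310,250),7,"pics/s25.png")
crop(o["side"],(256,206,306,250),16,"pics/s26.png")
E
```

```text
29.3 [518.5   6.  249.2] [-1.04 -0.01 -1.6 ] [ 0.007  0.041 -0.017] 26.09173125391095 -0.19931851728565128 [ 0.06  0.04 -0.13  1.76  0.01  1.34 -1.84]
```

View pics/s25.png

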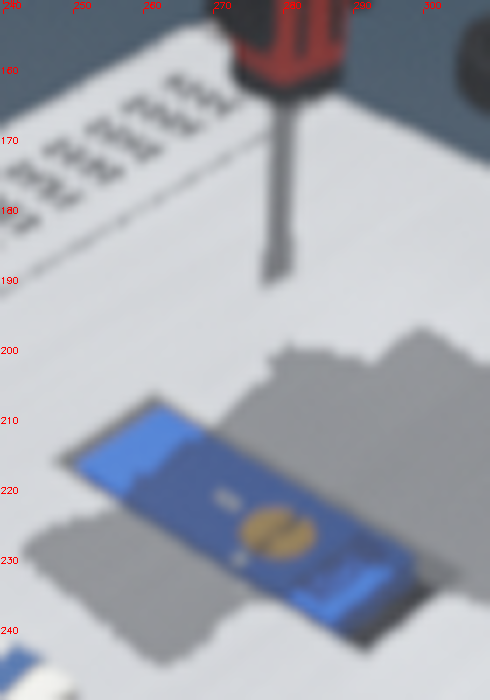

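View pics/s26.png

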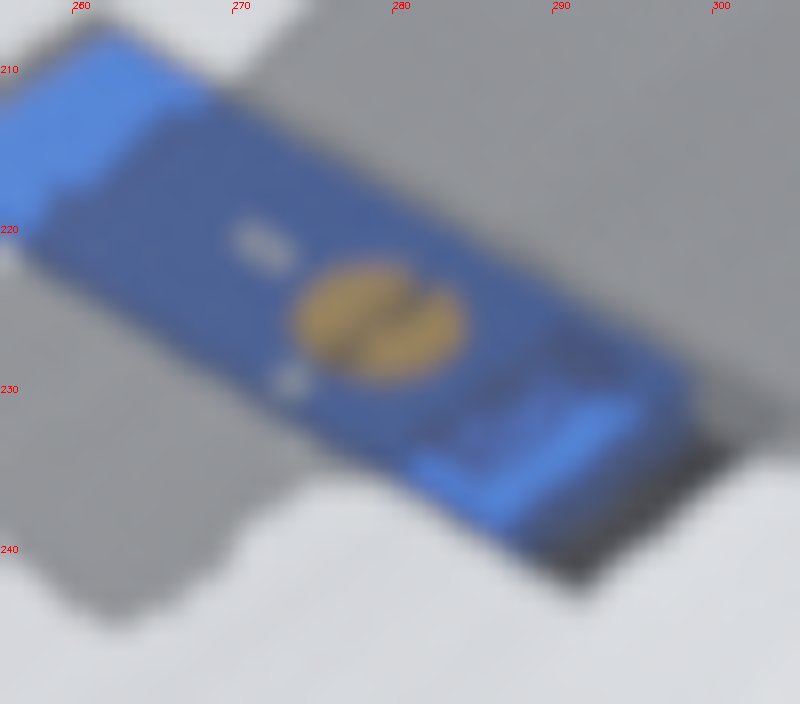

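```bash
python3 - <<'E'
from plan import *
p=load("l")["side"]; off=np.array([.403,.994])
q=atz(p,np.array([(282.06,223.0),(276.44,228.3)])-off,44); d=q[1]-q[0]; print("slot yaw",np.arctan2(d[1],d[0]), q.mean(0))
json.dump({"p":[518.7,5.3,249.5],"q":rot(-.2).as_quat().tolist()},open("cmd.json","w"))
plan([(486.6,316.5,262,1.442)],vmax=50,extra=2)
E
```

```text
slot yaw 1.6031533281633095 [518.66484919   5.16224113  44.        ]
12 rows
[[-9.3, -29.9, -1.2, 0.0, 0.0, -0.164], [-18.7, -59.7, -2.5, 0.0, 0.0, -0.328], [-28.0, -89.6, -3.8, 0.0, 0.0, -0.493], [-37.3, -119.4, -5.0, 0.0, 0.0, -0.657], [-46.6, -149.3, -6.2, 0.0, 0.0, -0.821], [-56.0, -179.2, -7.5, 0.0, 0.0, -0.985], [-65.3, -209.0, -8.8, 0.0, 0.0, -1.149], [-74.6, -238.9, -10.0, 0.0, 0.0, -1.314], [-84.0, -268.8, -11.2, 0.0, 0.0, -1.478], [-93.3, -298.6, -12.5, 0.0, 0.0, -1.642], [-93.3, -298.6, -12.5, 0.0, 0.0, -1.642], [-93.3, -298.6, -12.5, 0.0, 0.0, -1.642]]
```

Request:
apply_moves(
  series=[
    [-9.3,-29.9,-1.2,0,0,-0.164],
    [-18.7,-59.7,-2.5,0,0,-0.328],
    [-28,-89.6,-3.8,0,0,-0.493],
    [-37.3,-119.4,-5,0,0,-0.657],
    [-46.6,-149.3,-6.2,0,0,-0.821],
    [-56,-179.2,-7.5,0,0,-0.985],
    [-65.3,-209,-8.8,0,0,-1.149],
    [-74.6,-238.9,-10,0,0,-1.314],
    [-84,-268.8,-11.2,0,0,-1.478],
    [-93.3,-298.6,-12.5,0,0,-1.642],
    [-93.3,-298.6,-12.5,0,0,-1.642],
    [-93.3,-298.6,-12.5,0,0,-1.642],
  ],
)

```text
time: 30.8
eef_pos: [486.1, 316.1, 260.7]
ee_rot: [0.751, 0.66, -0.001, 0.0]
force: [1.7, -0.1, -1.3]
finger_gap: 26.0
```

```bash
python3 - <<'E'
from h import *
from cell import ctrl
o=grab(tag="m")
s=ctrl.state();print(s["time"],s["eef_pos"].round(1),s["force"].round(2),s["torque"].round(3),s["finger_gap"],2*np.arctan2(s["ee_rot"][1],s["ee_rot"][0]),s["joint_positions"].round(2))
p=o["side"]; crop(p,(110,200,230,360),4,"pics/s27.png")
crop(o["top"],(232,190,272,250),10,"pics/t27.png")
crop(p,(250,200,310,250),13,"pics/s28.png")
print(proj(p,s["eef_pos"]+[0,0,-109.7]))
off=np.array([-.116,-.061]); P=o["top"]; l,t,r,b=243,216,258,231; im=P["color"][t:b,l:r].astype(float)
m8=cv2.resize(im,None,fx=8,fy=8,interpolation=cv2.INTER_CUBIC); mm=(m8[:,:,0]>m8[:,:,2]-20).astype(np.uint8)
e=cv2.fitEllipse(cv2.convexHull(max(cv2.findContours(mm,0,2)[0],key=cv2.contourArea)))
g8=m8.sum(2); mask=np.zeros(g8.shape,np.uint8); cv2.ellipse(mask,(e[0],(e[1][0]*.8,e[1][1]*.8),e[2]),1,-1)
ww=np.where(mask>0,np.clip(np.median(g8[mask>0])-g8,0,None),0); yy,xx=np.nonzero(ww>0)
pts=atz(P,(np.c_[xx,yy]+.5)/8-.5+[l,t]-off,44)[:,:2]; W=ww[yy,xx]**2
mu=(pts*W[:,None]).sum(0)/W.sum(); v=np.linalg.eigh(((pts-mu)*W[:,None]).T@(pts-mu)); d=v[1][:,1]; print("slot yaw",np.arctan2(d[1],d[0])%np.pi-np.pi,mu)
E
```

```text
30.9 [486.6 315.6 261.4] [-0.18  0.03 -1.31] [-0.005 -0.09   0.017] 25.716569418332522 1.4403154084918546 [-0.23  0.19 -0.45  1.59  0.09  1.39 -0.82]
[[177.40714811 285.4270331 ]]
slot yaw -1.6484358364894363 [519.06810824   4.55822912]
```

View pics/s27.png

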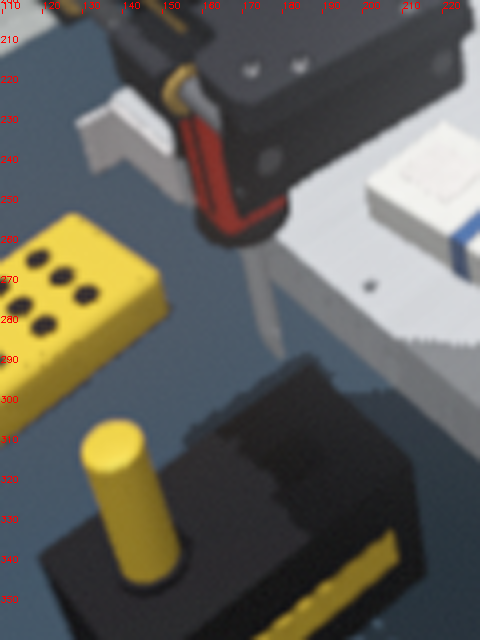

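View pics/t27.png

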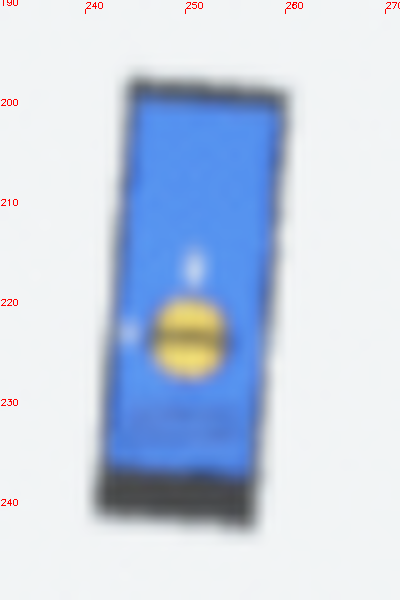

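View pics/s28.png

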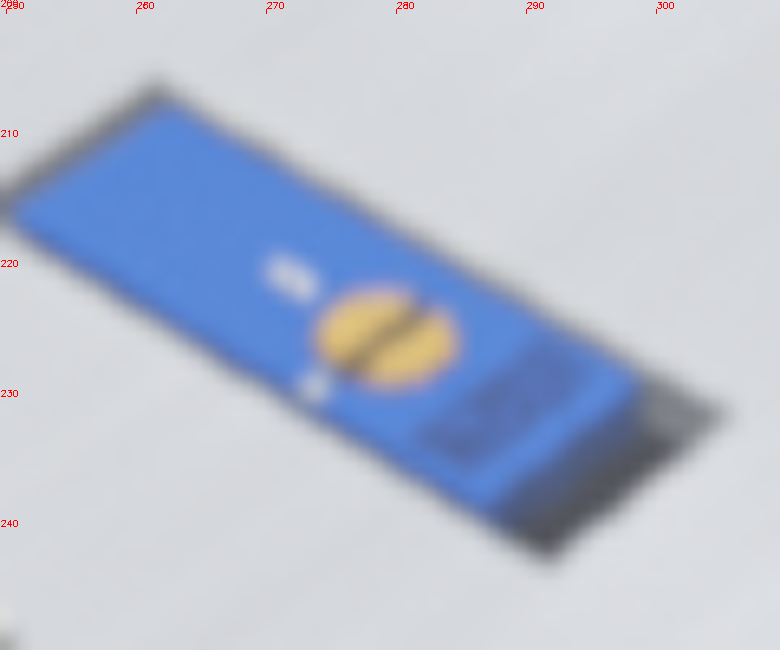

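Request:
apply_moves(
  series=[
    [0,0,30,0,0,0],
    [0,0,60,0,0,0],
    [0,0,80,0,0,0],
    [0,0,100,0,0,0],
    [0,0,120,0,0,0],
    [0,0,132,0,0,0],
    [0,0,132,0,0,0],
  ],
)

```text
time: 31.78
eef_pos: [486.0, 316.6, 129.3]
ee_rot: [0.751, 0.66, -0.001, 0.0]
force: [0.3, -0.3, -2.5]
finger_gap: 26.1
```

Request:
apply_moves(
  series=[
    [0,0,4,0,0,0],
    [0,0,6.5,0,0,0],
    [0,0,6.5,0,0,0],
  ],
)

```text
time: 32.15
eef_pos: [486.5, 317.3, 123.9]
ee_rot: [0.751, 0.661, 0.001, 0.0]
force: [-0.3, 0.7, -1.3]
finger_gap: 26.0
```

Request:
apply_moves(
  series=[
    [0,0,0.5,0,0,0],
    [0,0,0.5,0,0,0],
  ],
)

```text
time: 32.4
eef_pos: [486.5, 317.2, 123.4]
ee_rot: [0.751, 0.661, 0.0, 0.0]
force: [0.1, -0.3, -1.5]
finger_gap: 25.5
```

Request:
apply_moves(
  series=[
    [0,0,0,0,0,0],
    [0,0,0,0,0,0],
    [0,0,0,0,0,0],
    [0,0,0,0,0,0],
    [0,0,-25,0,0,0],
    [0,0,-60,0,0,0],
    [0,0,-100,0,0,0],
    [0,0,-150,0,0,0],
  ],
  jaw=-0.3,
)

```text
time: 33.4
eef_pos: [485.8, 316.8, 273.8]
ee_rot: [0.751, 0.661, -0.0, 0.0]
force: [0.5, -0.1, 0.1]
finger_gap: 56.1
```

Request:
apply_moves(
  series=[
    [-60,0,0,0,0,0],
    [-110,0,0,0,0,0],
    [-160,0,0,0,0,0],
    [-160,0,0,0,0,0],
    [-160,0,0,0,0,0],
  ],
)

```text
time: 34.02
eef_pos: [465.9, 159.2, 273.5]
ee_rot: [0.751, 0.661, 0.001, 0.0]
force: [-0.0, 0.0, -0.2]
finger_gap: 56.6
```

```bash
python3 - <<'E'
from h import *
from cell import ctrl
o=grab(tag="n")
s=ctrl.state();print(s["time"],s["eef_pos"].round(1),s["force"].round(2),s["finger_gap"])
cv2.imwrite("pics/side_n.png",cv2.resize(o["side"]["color"][:,:,::-1],None,fx=1.5,fy=1.5))
cv2.imwrite("pics/top_n.png",cv2.resize(o["top"]["color"][:,:,::-1],None,fx=1.5,fy=1.5))
crop(o["side"],(120,270,220,385),5,"pics/s29.png")
E
```

```text
34.125 [465.8 160.1 273.3] [0.45 0.22 0.35] 56.51483830988373
```

View pics/side_n.png

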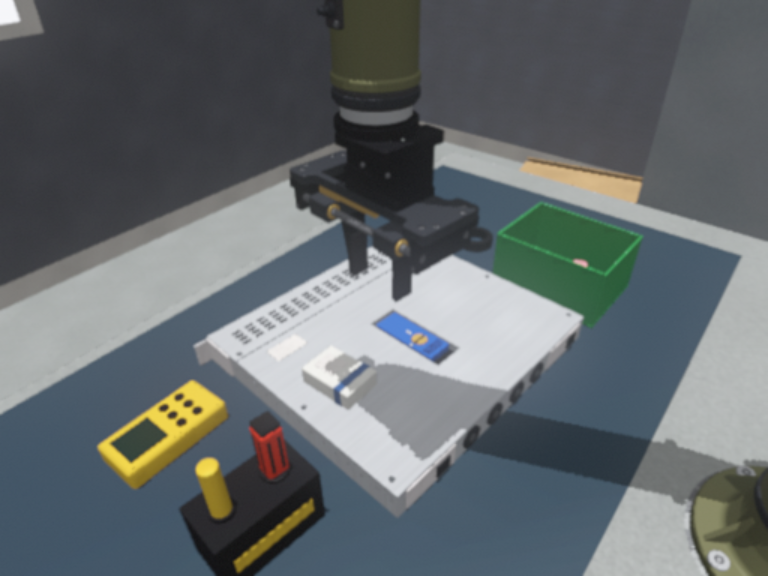

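View pics/top_n.png

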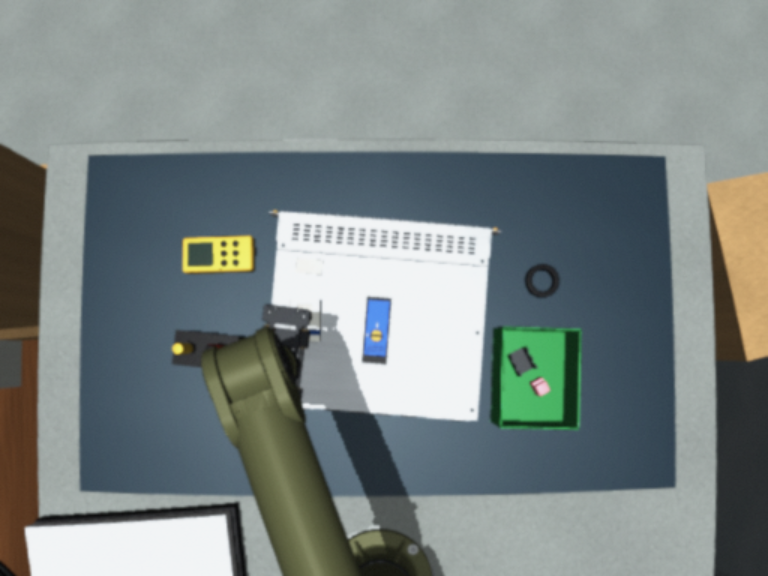

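View pics/s29.png

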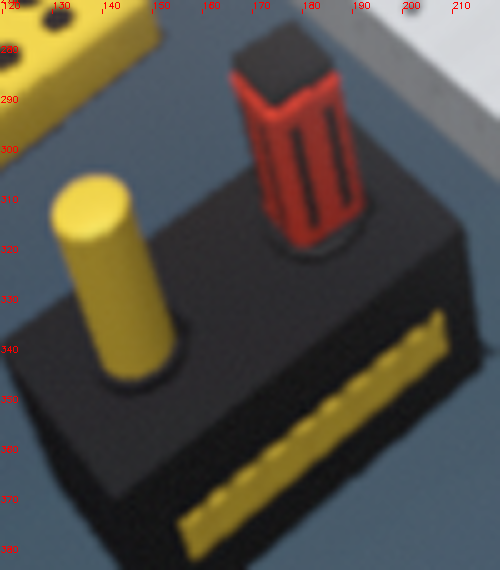

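```bash
python3 -c "
from cell import order
print(order.hand_in())"
```

```text
the job is handed in; nothing more can be done
None
```

I finished the job and handed it in at about 34 s of the 72 s allowed; hand-in gives no verdict.

**What I did, in order:**
1. Put the duct offcut in the green bin, then the foam. The foam needed a tilted grasp to clear the raised latch.
2. Pressed the blue latch down until it stopped moving under 17.5 N.
3. Turned the lock clockwise with the screwdriver until the torque rose to 0.3 N m, well above its friction, so it is at the stop.
4. Hung the screwdriver back in its hole in the tool block and moved the arm clear.

**Last checks:**
- **Lock:** from the top camera the slot lies at -1.648 rad, against -1.653 rad expected for fully locked. An earlier reading by eye from the side camera, with the arm's shadow over the lock, was about 0.11 rad off. I put that down to reading error.
- **Latch and scraps:** the latch looks flush with the cover, and both scraps are visible in the bin.
- **Screwdriver:** it stands in its hole as it did at the start.
- **Bystanders:** the tester, tape roll and transceiver box look unmoved in the pictures; I did not measure them.

One grasp approach pose for the foam was out of reach: a joint reached its range limit. I moved to a closer pose instead, and nothing was touched. No check failed.

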